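# Put the printing blocks away in their dowelled case

### The job

Put the wooden printing blocks away: lift the cover off the storage case and lay it aside, slide every block that lies on the table lengthwise into a sleeve of its own, fully home so that its front end is flush with the case's front, and then lower the cover level back over both dowels, without forcing it, until it lies flat on the case. Leave the tape, the paint jar and the stapler where they are.

Things in the scene. Friction and masses are not known exactly. Their poses are not given: they have to be found in the camera images.
- case: Fixed plywood case, 130 mm deep (x), 252 wide (y), 41 high. Origin: centre of its underside. +x to its closed back, front at x = -65 mm, +y its left, z up. Floor 6 mm thick. Back half (x = 5 to 65 mm) roofed, with three sleeves open to the front. Front half: open floor, no front wall, between two side walls (26 mm thick, outer faces at y = +-126 mm, 41 mm high), a dowel on each
- sleeve_left (a point): Centre of a block that lies fully home in the left sleeve: x = -5, y = 58, z = 19 mm in the case; its front end is then flush with the case's front, 50 mm of it in the sleeve, 70 mm in the open front half. The sleeve runs along the case's x, 35 mm wide, 29 mm high inside, from its mouth at x = 5 mm (partition corners rounded by 5 mm) to a stop at x = 55 mm
- sleeve_mid (a point): Centre of a block that lies fully home in the mid sleeve: x = -5, y = 0, z = 19 mm in the case; its front end is then flush with the case's front, 50 mm of it in the sleeve, 70 mm in the open front half. The sleeve runs along the case's x, 35 mm wide, 29 mm high inside, from its mouth at x = 5 mm (partition corners rounded by 5 mm) to a stop at x = 55 mm
- sleeve_right (a point): Centre of a block that lies fully home in the right sleeve: x = -5, y = -58, z = 19 mm in the case; its front end is then flush with the case's front, 50 mm of it in the sleeve, 70 mm in the open front half. The sleeve runs along the case's x, 35 mm wide, 29 mm high inside, from its mouth at x = 5 mm (partition corners rounded by 5 mm) to a stop at x = 55 mm
- pin_left (a point): Foot of the left dowel, in the top face of the side wall, at x = -30, y = 113, z = 41 mm in the case. The dowel is 12 mm thick and stands 26 mm upright, the last 6 mm tapered to a 6 mm tip
- pin_right (a point): Foot of the right dowel, in the top face of the side wall, at x = -30, y = -113, z = 41 mm in the case. The dowel is 12 mm thick and stands 26 mm upright, the last 6 mm tapered to a 6 mm tip
- seat (a point): Half-way between the feet of the two dowels, at x = -30, y = 0, z = 41 mm in the case: where the middle of the cover's underside is when the cover is fully seated
- cover_mid (a point): Loose cover, a plywood board 68 (x) x 252 (y) x 12 mm (z), 0.25 kg; this is the middle of its underside, z up. Two 15 mm through holes at y = +113 and -113 mm. On its middle a wooden grip bar, 56 mm long in x, 16 mm thick in y, from 12 to 42 mm above the underside. Same when turned half round. At the start it sits on the dowels over the front half
- block_a_mid (a point): Centre of a printing block, a wooden bar 120 (x) x 32 (y) x 26 mm (z) with a dark printing face underneath, 0.11 kg, lying flat on the table at the start; this point is half-way up and half-way along. Either end may go first. May be absent
- block_b_mid (a point): Centre of a printing block, a wooden bar 120 (x) x 32 (y) x 26 mm (z) with a dark printing face underneath, 0.11 kg, lying flat on the table at the start; this point is half-way up and half-way along. Either end may go first. May be absent
- block_c_mid (a point): Centre of a printing block, a wooden bar 120 (x) x 32 (y) x 26 mm (z) with a dark printing face underneath, 0.11 kg, lying flat on the table at the start; this point is half-way up and half-way along. Either end may go first. May be absent
- tape_roll: Roll of masking tape lying flat, 104 mm across, 25 mm high; a bystander. Origin: centre of its underside
- jar: Paint jar, 46 mm across and high; a bystander. Origin: centre of its underside
- stapler1: Small stapler, 114 x 32 x 37 mm; a bystander. Origin: centre of its underside
Not all that is in view belongs to the job. Leave any red or turquoise look-alike of the part that bears block_a_mid alone. Leave any purple look-alike of the part that bears block_b_mid alone.

How it is judged:
By the outcome, as a careful person would: the job done as asked, in the order asked, and still so for the second after the job is handed in, with the robot touching nothing.
Of block_a, block_b, block_c only 2 to 3 are there at a start; the rules pass over those that are not, and their reading is None.
At some moment in a run one of block_a, block_b, block_c may be knocked a few centimetres aside while the robot is not near it.
It also fails if it takes over 210 s, if anything falls off the work surface, if the arm or the gripper's body presses on something with over 40 N, if the wrist force passes 120 N, or if a joint passes its speed limit or range.

### The arm

A 6-joint arm with a two-finger parallel gripper is mounted at the origin on the work surface; the furniture and walls round the work are solid. World frame = base frame: x ahead of the robot, y to its left, z up, the work surface at z = 0. Lengths are in m, angles in rad, forces in N, time in s.
With the tool pointing down it reaches from about 0.275 to 0.825 m from the base axis. Payload 4.9 kg.
Tool frame: the origin (TCP) lies at the very end of the fingers, on their centre line; the grasp point (between the pads) lies 19 mm behind it (r.tcp_to_grasp is the distance from the TCP to the grasp point, in m); z points along the fingers, y is the line along which they close (so a half turn about z gives the same grasp; the last joint's range is limited). The gripper opens to 85 mm and grips with 20 to 120 N. Pads are 22 mm wide; open, the fingers measure 114 mm over their backs; the gripper's body (76 mm by 85 mm) begins 54 mm behind the grasp point. The pads swing forward as they close: fully open they stand 13 mm farther back than shut.
Start: joints at [-1.376, 0.326, -0.193, 1.052, 0, 1.437], TCP at [0.178, -0.521, 0.231] pointing down, gripper open.
Joint ranges: [-2.65, 2.65], [-0.97, 1.79], [-1.3, 1.35], [-1.93, 2.1], [-1.47, 1.37], [-3.14, 3.14]. Speed limits (rad/s): [2.57, 2.57, 3.14, 3.14, 3.14, 3.14].

### API

Orientations are given as a unit quaternion [w, x, y, z].
In Python, from rig import r gives the robot as it stands. The module is installed in compiled form; this text tells all that it offers.
- The arm moves only by the tool servo_tool, never from a script. Its argument "targets" is a list of rows, each an object of numbers: "tx", "ty", "tz": the shift along the tool's x, y, z in mm; "spin": the turn about the tool's z in degrees. A call has 1 to 8 rows; each row shifts and turns the commanded pose from where the row before left it, along the tool's axes as they then stand; what a row does not reach is not made up. A row lasts 1/10 s, in which the tool goes at most 50 mm and 8.59 degrees, less where a joint would pass 70% of its speed; a pose out of reach is approached as far as the arm can. A call is refused whole if a number of a shift passes 50 or a number of a turn 8.59, either way. A call with a gripper value outside its range is refused whole. "claw" is the opening, from -1 (shut) to 1 (fully open), so that 0 is half open, set as the call begins (left out, the last holds). The fingers move at their own pace and stop on an object; "newtons" is the grip in N (left out, the last holds). Time passes only in rows, so rows that do not move let the fingers close. It gives the time, the measured TCP pose, the force, the opening and the grip force at its end, in the units of the state.
- r.sense(): the state, without advancing time (a new reading comes with each control period).
- r.read_camera(name): name is "scene" or "top" or "wrist"; returns a dict with "pixels" (384x512x3 uint8, red, green, blue), "K" (3x3 intrinsics, pixels), "R" (3x3) and "t" (3): a world point X has camera coordinates R X + t; the wrist camera has in their place "mount" (4x4, takes a point from camera to tool coordinates, whose origin is the TCP and whose axes are the flange's). Camera axes: x right, y down, z forward; pixel columns grow to the right and rows downward; lengths in m; the calibration is good to about 2 mm. A picture is of the moment at which its call begins: read the wrist's pose just before it. There is no depth.
- r.sign_off(): hands the job in; it is judged then, once.
The state is a dict: "time": time; "joints": joint angles; "joint_velocities": joint speeds; "joint_efforts": joint torques, N m; "tcp_pos": TCP position; "orientation": TCP orientation; "ft_force": force on the tool from outside, world axes, zero at the start; "torque": the same for the moment, N m; "grip_width": opening from 0.0 (shut) to 1.0 (fully open); "grip_force": force on a finger pad.
Only numpy, scipy, OpenCV 4.12 (cv2) and the standard library are available. Lean on these libraries where they do the work, as an engineer would, in place of code of your own. Each camera call takes 0.05 s, during which the arm holds its last target. There are 200 camera calls.

## Working session

There is one attempt and no reset: what is moved stays moved. The work goes in short steps, Python scripts to look and compute and a tool call to move; the robot and the scene stay as the last step left them, time stands still between calls to the robot, and variables do not carry over. Pictures are saved under pics/ and viewed, at most 14 in all, crops included, and the job is handed in when it is done.

Besides the shell and the picture viewer there is one more tool, called as name(argument=value, ...) on one line, values as JSON. servo_tool: Moves the arm, as the interface text tells. Its arguments: {"type":"object","properties":{"targets":{"type":"array","items":{"type":"object","properties":{"tx":{"type":"number"},"ty":{"type":"number"},"tz":{"type":"number"},"spin":{"type":"number"}}}},"claw":{"type":"number"},"newtons":{"type":"number"}},"required":["targets"]}

```bash
mkdir -p pics; python3 - <<'E'
from rig import r
import cv2, numpy as np
s=r.sense(); print({k:np.round(v,3).tolist() for k,v in s.items()}, r.tcp_to_grasp)
for n in ["top","scene"]:
    c=r.read_camera(n); cv2.imwrite(f"pics/{n}0.png",cv2.resize(c["pixels"][:,:,::-1],(800,600),interpolation=cv2.INTER_CUBIC))
    print(n,np.round(c["K"],1).tolist(),np.round(c["R"],4).tolist(),np.round(c["t"],4).tolist())
c=r.read_camera("wrist"); print(np.round(c["mount"],4).tolist(),np.round(c["K"],1).tolist())
E
```

```text
{'time': 0.0, 'joints': [-1.376, 0.327, -0.194, 1.052, -0.0, 1.437], 'joint_velocities': [-0.001, 0.002, -0.001, -0.0, -0.002, 0.0], 'joint_efforts': [0.0, -44.34, 26.244, 0.015, -0.0, 0.0], 'tcp_pos': [0.177, -0.52, 0.231], 'orientation': [-0.001, 0.987, 0.164, -0.0], 'ft_force': [0.937, 0.018, 0.219], 'torque': [-0.012, -0.028, -0.008], 'grip_force': 0.0, 'grip_width': 0.999} 0.0187
top [[479.1, 0.0, 250.6], [0.0, 479.1, 180.4], [0.0, 0.0, 1.0]] [[-0.0076, -1.0, -0.0015], [-0.9869, 0.0077, -0.1612], [0.1612, 0.0003, -0.9869]] [0.0495, 0.5447, 1.5186]
scene [[405.1, 0.0, 255.7], [0.0, 405.1, 190.0], [0.0, 0.0, 1.0]] [[-0.5333, -0.8459, -0.0014], [-0.4369, 0.2769, -0.8558], [0.7244, -0.4558, -0.5172]] [0.3044, 0.2722, 0.9105]
[[0.0013, -0.9457, -0.3249, 0.0838], [1.0, 0.0012, 0.0007, -0.0005], [-0.0003, -0.3249, 0.9457, -0.1434], [0.0, 0.0, 0.0, 1.0]] [[273.4, 0.0, 256.3], [0.0, 273.4, 188.8], [0.0, 0.0, 1.0]]
```

View pics/top0.png

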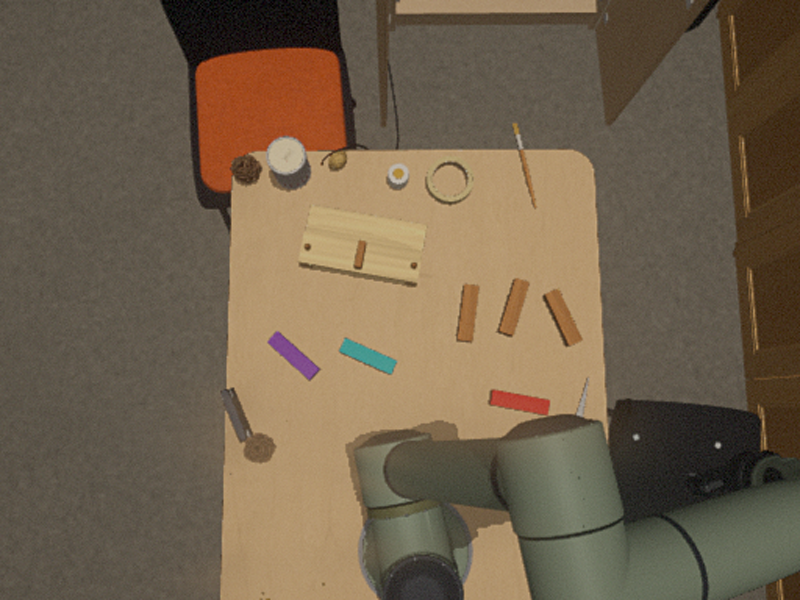

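View pics/scene0.png

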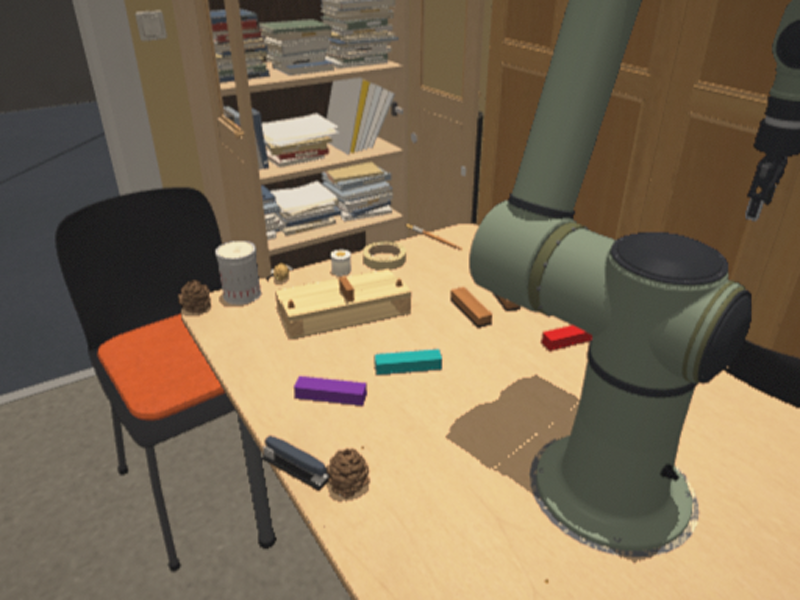

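```bash
cat > h.py <<'E'
import numpy as np, cv2
from scipy.spatial.transform import Rotation as Ro
def ray(cam,uv,z,pose=None):
    "pixel (native, Nx2) -> world xy on plane z"
    uv=np.atleast_2d(np.array(uv,float)); K=cam["K"]
    d=np.c_[uv,np.ones(len(uv))]@np.linalg.inv(K).T
    if "mount" in cam:
        p,q=pose; T=np.eye(4); T[:3,:3]=Ro.from_quat(np.roll(q,-1)).as_matrix(); T[:3,3]=p
        T=T@cam["mount"]; o=T[:3,3]; d=d@T[:3,:3].T
    else: o=-cam["R"].T@cam["t"]; d=d@cam["R"]
    return (o+d*((z-o[2])/d[:,2])[:,None])[:,:2]
def yaw(q):  # world yaw of tool x
    m=Ro.from_quat(np.roll(q,-1)).as_matrix(); return np.degrees(np.arctan2(m[1,0],m[0,0]))
def blocks(cam,z,pose=None,amin=150):
    hsv=cv2.cvtColor(cam["pixels"],cv2.COLOR_RGB2HSV)
    m=cv2.inRange(hsv,(5,120,60),(16,255,220)); m=cv2.morphologyEx(m,cv2.MORPH_OPEN,np.ones((3,3)))
    out=[]
    for c in cv2.findContours(m,0,2)[0]:
        if cv2.contourArea(c)<amin: continue
        w=ray(cam,c[:,0,:],z,pose); (cx,cy),(a,b),t=cv2.minAreaRect((w*1000).astype(np.float32))
        if a<b: a,b,t=b,a,t+90
        out.append((np.round(c[:,0].mean(0)).tolist(),round(cx,1),round(cy,1),round(a),round(b),round((t+90)%180-90,1)))
    return out
def plan(s,x,y,z=None,yw=None):
    "tool-frame shifts (mm) and spin (deg) to reach world x,y,z (mm), tool-x yaw (mod 180)"
    m=Ro.from_quat(np.roll(s["orientation"],-1)).as_matrix()
    p=s["tcp_pos"]*1000; d=m.T@(np.array([x,y,p[2] if z is None else z])-p)
    sp=0 if yw is None else -((yw-yaw(s["orientation"])+90)%180-90)
    print("pos",p.round(1),"yaw",round(yaw(s["orientation"]),2),"-> t",d.round(1),"spin",round(sp,2))
E
python3 - <<'E'
from rig import r; from h import *
c=r.read_camera("top")
for b in blocks(c,.026): print(b)
k=512/800
f=lambda u,z:(ray(c,[(u[0]+.5)*k-.5,(u[1]+.5)*k-.5],z)[0]*1000).round(1)
L,R=f((307,246),.067),f((414,265),.067); print("dowels",L,R,np.linalg.norm(L-R),"seat",(L+R)/2,"yaw",np.degrees(np.arctan2(-(L-R)[0],(L-R)[1])))
print("bar top",f((361,243),.083),f((359,268),.083))
for n,u in dict(turq=(368,356),purple=(293,355),red=(519,402),laid=(362,412),pine=(258,447),stap=(236,415)).items(): print(n,f(u,.02))
cv2.imwrite("pics/crop.png",cv2.resize(c["pixels"][160:280,150:390,::-1],(800,400),interpolation=cv2.INTER_CUBIC))
E
```

```text
([360.0, 203.0], 471.3, -311.3, 120, 37, 22.8)
([300.0, 200.0], 482.4, -113.2, 121, 33, -8.8)
([327.0, 198.0], 493.5, -209.3, 121, 34, -18.5)
([166.0, 82.0], 916.4, 308.7, 324, 323, -84.7)
dowels [618.6 220.8] [576.8  -0.6] 225.31134014958062 seat [597.7 110.1] yaw -10.69151318759374
bar top [620.6 108.1] [568.4 112.2]
turq [393.2  96.4]
purple [396.5 252.9]
red [ 296.  -215.3]
laid [278.1 109. ]
pine [209.1 322. ]
stap [274.  368.8]
```

View pics/crop.png

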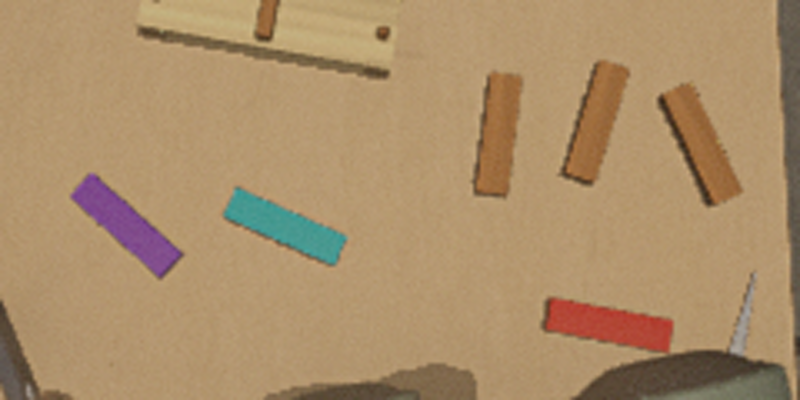

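Three brown wooden bars at native pixels (300,200), (327,198) and (360,203) fit the "wooden bar" description. The red, turquoise and purple bars are the look-alikes. The crop confirms this, and the sizes of 120×33 mm match. Next I turn the tool to the case's yaw.

servo_tool(targets=[{"spin":7.4},{"spin":7.4},{"spin":7.4},{"spin":7.4},{}], claw=1, newtons=50)

```text
schema error: expected keys tx, ty, tz, spin
```

```bash
python3 - <<'E'
from rig import r; from h import *
plan(r.sense(),598,110,230,-10.7)
E
```

```text
pos [ 177.6 -520.2  230.8] yaw 18.84 -> t [ 601.4 -460.7    1.4] spin 29.54
```

servo_tool(targets=[{"tx":0,"ty":0,"tz":0,"spin":7.4},{"tx":0,"ty":0,"tz":0,"spin":7.4},{"tx":0,"ty":0,"tz":0,"spin":7.4},{"tx":0,"ty":0,"tz":0,"spin":7.4},{"tx":18.5,"ty":-43.6,"tz":0,"spin":0},{"tx":18.5,"ty":-43.6,"tz":0,"spin":0},{"tx":18.5,"ty":-43.6,"tz":0,"spin":0},{"tx":18.5,"ty":-43.6,"tz":0,"spin":0}], claw=1, newtons=50)

```text
time: 1.0
tcp_pos: [0.2834, -0.3614, 0.2311]
orientation: [-0.0, 0.996, -0.094, 0.0]
ft_force: [1.9, -0.5, 1.0]
grip_width: 0.999
grip_force: 0.0
```

servo_tool(targets=[{"tx":18.5,"ty":-43.6,"tz":0,"spin":0},{"tx":18.5,"ty":-43.6,"tz":0,"spin":0},{"tx":18.5,"ty":-43.6,"tz":0,"spin":0},{"tx":18.5,"ty":-43.6,"tz":0,"spin":0},{"tx":18.5,"ty":-43.6,"tz":0,"spin":0},{"tx":18.5,"ty":-43.6,"tz":0,"spin":0},{"tx":18.5,"ty":-43.6,"tz":0,"spin":0},{"tx":18.5,"ty":-43.6,"tz":0,"spin":0}])

```text
time: 1.8
tcp_pos: [0.4942, -0.0461, 0.2313]
orientation: [0.0, 0.996, -0.094, 0.0]
ft_force: [0.3, -0.8, -0.3]
grip_width: 1.003
grip_force: 0.0
```

servo_tool(targets=[{"tx":18.5,"ty":-43.6,"tz":0,"spin":0},{"tx":18.5,"ty":-43.6,"tz":0,"spin":0},{"tx":18.5,"ty":-43.6,"tz":0,"spin":0},{"tx":18.5,"ty":-43.6,"tz":0,"spin":0},{"tx":0,"ty":0,"tz":0,"spin":0},{"tx":0,"ty":0,"tz":0,"spin":0}])

```text
time: 2.4
tcp_pos: [0.5847, 0.0439, 0.2337]
orientation: [-0.028, 0.999, -0.039, 0.0]
ft_force: [-0.9, 0.8, -0.5]
grip_width: 0.997
grip_force: 0.0
```

```bash
python3 - <<'E'
from rig import r; from h import *
s=r.sense(); plan(s,598,110,230,-10.7)
c=r.read_camera("wrist"); cv2.imwrite("pics/w1.png",cv2.resize(c["pixels"][:,:,::-1],(800,600),interpolation=cv2.INTER_CUBIC))
np.save("w1.npy",c["pixels"]); print(s["tcp_pos"],s["orientation"])
E
```

```text
pos [584.7  43.9 233.7] yaw -4.52 -> t [  8.1 -66.7   7.4] spin 6.18
[0.58467961 0.04388083 0.23373878] [-2.77251854e-02  9.98836376e-01 -3.94613741e-02  8.96137657e-05]
```

View pics/w1.png

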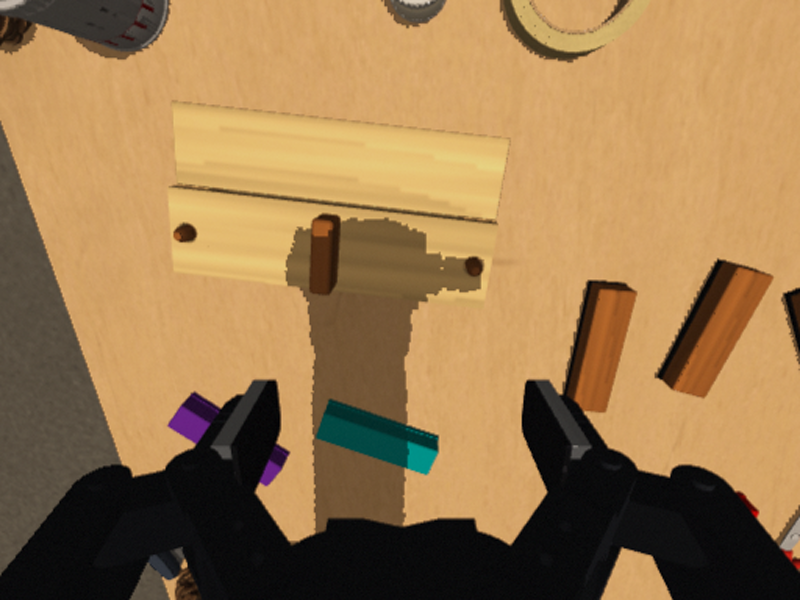

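The wrist joint hit its range limit (q6 = q1 − yaw + 180°). I'll use the half-turned yaw of 169.3° instead, so I unwind first.

servo_tool(targets=[{"tx":0,"ty":0,"tz":0,"spin":-8.5},{"tx":0,"ty":0,"tz":0,"spin":-8.5},{"tx":0,"ty":0,"tz":0,"spin":-8.5},{"tx":0,"ty":0,"tz":0,"spin":0}])

```text
time: 2.85
tcp_pos: [0.5841, 0.0429, 0.2344]
orientation: [-0.027, 0.983, 0.181, 0.007]
ft_force: [0.6, -0.4, 1.0]
grip_width: 1.004
grip_force: 0.0
```

```bash
sed -i 's/(yw-yaw(s\["orientation"\])+90)%180-90/(yw-yaw(s["orientation"])+180)%360-180/' h.py; python3 - <<'E'
from rig import r; from h import *
s=r.sense(); plan(s,598,110,230,169.3); print(s["joints"].round(3) if hasattr(s["joints"],"round") else s["joints"], Ro.from_quat(np.roll(s["orientation"],-1)).as_matrix()[:,2].round(4))
E
```

```text
pos [584.1  42.9 234.4] yaw 20.82 -> t [ 36.7 -57.5   8.2] spin -148.48
[-0.082  0.387 -0.096  1.089  0.056  2.696] [ 0.0033  0.0555 -0.9985]
```

The unreached rows left a lasting 3.2° tilt (fingertips toward +y). I'll undo it by mirroring the effect at the other end of joint 6's range, where I need to go anyway.

servo_tool(targets=[{"tx":0,"ty":0,"tz":0,"spin":-8.5},{"tx":0,"ty":0,"tz":0,"spin":-8.5},{"tx":0,"ty":0,"tz":0,"spin":-8.5},{"tx":0,"ty":0,"tz":0,"spin":-8.5},{"tx":0,"ty":0,"tz":0,"spin":-8.5},{"tx":0,"ty":0,"tz":0,"spin":-8.5},{"tx":0,"ty":0,"tz":0,"spin":-8.5},{"tx":0,"ty":0,"tz":0,"spin":-8.5}])

```text
time: 3.65
tcp_pos: [0.5844, 0.0431, 0.2344]
orientation: [-0.019, 0.713, 0.701, 0.021]
ft_force: [-0.0, -0.4, 0.1]
grip_width: 0.999
grip_force: 0.0
```

servo_tool(targets=[{"tx":0,"ty":0,"tz":0,"spin":-8.5},{"tx":0,"ty":0,"tz":0,"spin":-8.5},{"tx":0,"ty":0,"tz":0,"spin":-8.5},{"tx":0,"ty":0,"tz":0,"spin":-8.5},{"tx":0,"ty":0,"tz":0,"spin":-8.5},{"tx":0,"ty":0,"tz":0,"spin":-8.5},{"tx":0,"ty":0,"tz":0,"spin":-8.5},{"tx":0,"ty":0,"tz":0,"spin":-8.5}])

```text
time: 4.45
tcp_pos: [0.5844, 0.0431, 0.2344]
orientation: [-0.004, 0.199, 0.98, 0.028]
ft_force: [-0.1, -0.0, -0.1]
grip_width: 0.999
grip_force: 0.0
```

servo_tool(targets=[{"tx":0,"ty":0,"tz":0,"spin":-8.5},{"tx":0,"ty":0,"tz":0,"spin":-8.5},{"tx":0,"ty":0,"tz":0,"spin":-8.5},{"tx":0,"ty":0,"tz":0,"spin":-8.5},{"tx":0,"ty":0,"tz":0,"spin":-8.5},{"tx":0,"ty":0,"tz":0,"spin":-8.5},{"tx":0,"ty":0,"tz":0,"spin":-8.5},{"tx":0,"ty":0,"tz":0,"spin":-8.5}])

```text
time: 5.25
tcp_pos: [0.5844, 0.0431, 0.2344]
orientation: [0.012, -0.383, 0.923, 0.025]
ft_force: [-0.5, 0.2, -0.3]
grip_width: 0.997
grip_force: 0.0
```

servo_tool(targets=[{"tx":0,"ty":0,"tz":0,"spin":-8.5},{"tx":0,"ty":0,"tz":0,"spin":-8.5},{"tx":0,"ty":0,"tz":0,"spin":-8.5},{"tx":0,"ty":0,"tz":0,"spin":-8.5},{"tx":0,"ty":0,"tz":0,"spin":-8.5},{"tx":0,"ty":0,"tz":0,"spin":-8.5},{"tx":0,"ty":0,"tz":0,"spin":-8.5},{"tx":0,"ty":0,"tz":0,"spin":-8.5}])

```text
time: 6.05
tcp_pos: [0.5844, 0.0431, 0.2344]
orientation: [-0.024, 0.834, -0.552, -0.014]
ft_force: [-0.1, -0.1, -0.7]
grip_width: 1.001
grip_force: 0.0
```

servo_tool(targets=[{"tx":0,"ty":0,"tz":0,"spin":-8.5},{"tx":0,"ty":0,"tz":0,"spin":-8.5},{"tx":0,"ty":0,"tz":0,"spin":-8.5},{"tx":0,"ty":0,"tz":0,"spin":-8.5},{"tx":0,"ty":0,"tz":0,"spin":-8.5},{"tx":0,"ty":0,"tz":0,"spin":-8.5},{"tx":0,"ty":0,"tz":0,"spin":0},{"tx":0,"ty":0,"tz":0,"spin":0}])

```text
time: 6.85
tcp_pos: [0.5846, 0.0433, 0.2344]
orientation: [-0.028, 0.989, -0.142, -0.002]
ft_force: [0.6, 0.2, -1.0]
grip_width: 1.003
grip_force: 0.0
```

```bash
cat >> h.py <<'E'
def st(s):
    m=Ro.from_quat(np.roll(s["orientation"],-1)).as_matrix()
    print("t",round(float(s["time"]),1),"pos",(np.array(s["tcp_pos"])*1000).round(1),"yaw",round(yaw(s["orientation"]),2),"tilt xy deg",np.degrees(m[:2,2]).round(2),"q",np.round(s["joints"],3),"F",np.round(s["ft_force"],1),"w",round(float(s["grip_width"]),3))
E
python3 -c "
from rig import r; from h import *
st(r.sense())"
```

```text
t 6.8 pos [584.6  43.3 234.4] yaw -16.35 tilt xy deg [0.21 3.19] q [-0.081  0.388 -0.095  1.089  0.056 -2.937] F [ 0.6  0.2 -1. ] w 1.003
```

servo_tool(targets=[{"tx":0,"ty":0,"tz":0,"spin":-8.5},{"tx":0,"ty":0,"tz":0,"spin":-8.5},{"tx":0,"ty":0,"tz":0,"spin":0}])

```text
time: 7.15
tcp_pos: [0.5854, 0.0715, 0.2344]
orientation: [-0.018, 1.0, -0.013, 0.002]
ft_force: [0.3, -0.7, -0.1]
grip_width: 1.002
grip_force: 0.0
```

```bash
python3 -c "
from rig import r; from h import *
st(r.sense())"
```

```text
t 7.2 pos [585.4  71.5 234.4] yaw -1.54 tilt xy deg [0.29 2.06] q [-0.022  0.392 -0.088  1.087  0.036 -3.137] F [ 0.3 -0.7 -0.1] w 1.002
```

servo_tool(targets=[{"tx":0,"ty":0,"tz":0,"spin":-8.5},{"tx":0,"ty":0,"tz":0,"spin":0}])

```text
time: 7.35
tcp_pos: [0.5828, 0.1121, 0.2344]
orientation: [-0.002, 1.0, 0.03, 0.004]
ft_force: [-0.1, -0.0, 0.4]
grip_width: 0.998
grip_force: 0.0
```

```bash
python3 -c "
from rig import r; from h import *
st(r.sense())"
```

```text
t 7.3 pos [582.8 112.1 234.4] yaw 3.38 tilt xy deg [0.46 0.29] q [ 0.063  0.398 -0.078  1.086  0.005 -3.137] F [-0.1 -0.   0.4] w 0.998
```

servo_tool(targets=[{"tx":0,"ty":0,"tz":0,"spin":-1.5},{"tx":0,"ty":0,"tz":0,"spin":8.5},{"tx":0,"ty":0,"tz":0,"spin":8.5}])

```text
time: 7.65
tcp_pos: [0.5829, 0.1151, 0.2343]
orientation: [0.001, 0.993, -0.116, 0.004]
ft_force: [-0.0, -0.5, 0.0]
grip_width: 1.0
grip_force: 0.0
```

```bash
python3 - <<'E'
from rig import r; from h import *
s=r.sense(); st(s); plan(s,598,110,230,169.3-360)
k=512/800; c=r.read_camera("wrist")
E
```

```text
t 7.7 pos [582.9 115.1 234.3] yaw -13.37 tilt xy deg [ 0.48 -0.13] q [ 0.072  0.4   -0.075  1.087 -0.003 -2.836] F [-0.  -0.5  0. ] w 1.0
pos [582.9 115.1 234.3] yaw -13.37 -> t [15.9  1.5  4.4] spin 177.33
```

servo_tool(targets=[{"tx":0,"ty":0,"tz":0,"spin":8.5},{"tx":0,"ty":0,"tz":0,"spin":8.5},{"tx":0,"ty":0,"tz":0,"spin":8.5},{"tx":0,"ty":0,"tz":0,"spin":8.5},{"tx":0,"ty":0,"tz":0,"spin":8.5},{"tx":0,"ty":0,"tz":0,"spin":8.5},{"tx":0,"ty":0,"tz":0,"spin":8.5},{"tx":0,"ty":0,"tz":0,"spin":8.5}])

```text
time: 8.5
tcp_pos: [0.5829, 0.1148, 0.2343]
orientation: [-0.002, 0.759, -0.651, 0.004]
ft_force: [-0.6, 0.2, 0.2]
grip_width: 1.0
grip_force: 0.0
```

servo_tool(targets=[{"tx":0,"ty":0,"tz":0,"spin":8.5},{"tx":0,"ty":0,"tz":0,"spin":8.5},{"tx":0,"ty":0,"tz":0,"spin":8.5},{"tx":0,"ty":0,"tz":0,"spin":8.5},{"tx":0,"ty":0,"tz":0,"spin":8.5},{"tx":0,"ty":0,"tz":0,"spin":8.5},{"tx":0,"ty":0,"tz":0,"spin":8.5},{"tx":0,"ty":0,"tz":0,"spin":8.5}])

```text
time: 9.3
tcp_pos: [0.583, 0.1148, 0.2343]
orientation: [0.004, -0.265, 0.964, -0.002]
ft_force: [-0.3, 0.0, 0.2]
grip_width: 1.0
grip_force: 0.0
```

servo_tool(targets=[{"tx":0,"ty":0,"tz":0,"spin":8.5},{"tx":0,"ty":0,"tz":0,"spin":8.5},{"tx":0,"ty":0,"tz":0,"spin":8.5},{"tx":0,"ty":0,"tz":0,"spin":8.5},{"tx":0,"ty":0,"tz":0,"spin":7.3},{"tx":-15,"ty":-2,"tz":40,"spin":0},{"tx":0,"ty":0,"tz":0,"spin":0}])

```text
time: 10.0
tcp_pos: [0.5961, 0.1095, 0.1902]
orientation: [0.001, 0.089, 0.996, -0.001]
ft_force: [-0.7, 0.1, 0.3]
grip_width: 0.998
grip_force: 0.0
```

```bash
python3 - <<'E'
from rig import r; from h import *
s=r.sense(); st(s); plan(s,598,110,194,169.3)
c=r.read_camera("wrist"); cv2.imwrite("pics/w2.png",cv2.resize(c["pixels"][:,:,::-1],(800,600),interpolation=cv2.INTER_CUBIC))
E
```

```text
t 10.0 pos [596.1 109.5 190.2] yaw 169.77 tilt xy deg [ 0.13 -0.16] q [ 0.061  0.456 -0.104  1.008 -0.003  0.24 ] F [-0.7  0.1  0.3] w 0.998
pos [596.1 109.5 190.2] yaw 169.77 -> t [-1.8  0.8 -3.8] spin 0.47
```

View pics/w2.png

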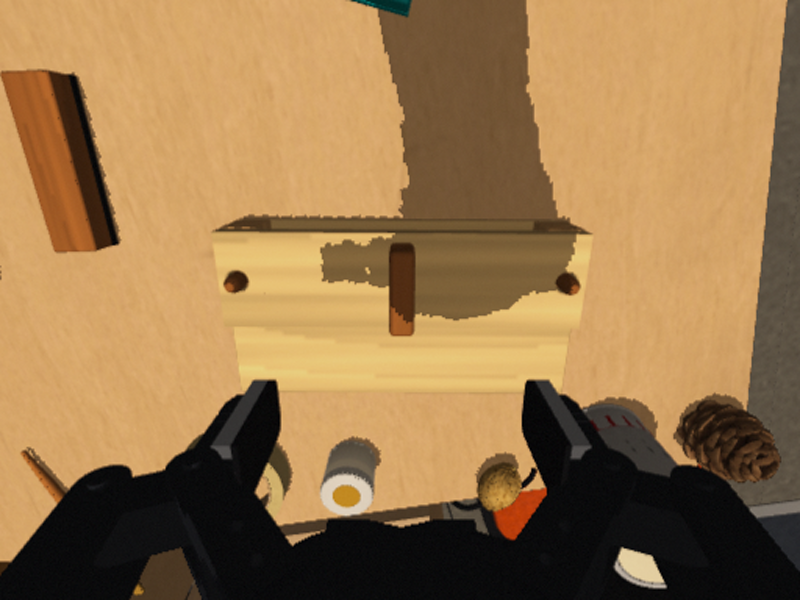

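```bash
python3 - <<'E'
from rig import r; from h import *
s=r.sense(); c=r.read_camera("wrist"); P=(s["tcp_pos"],s["orientation"]); k=.64
f=lambda u,z:(ray(c,[(u[0]+.5)*k-.5,(u[1]+.5)*k-.5],z,P)[0]*1000).round(1)
a,b,d,e=f((213,233),.053),f((592,234),.053),f((225,327),.053),f((582,328),.053)
print("cover corners",a,b,d,e,"len",np.linalg.norm(a-b),np.linalg.norm(d-e),"dep",np.linalg.norm(a-d),np.linalg.norm(b-e),"mid",(a+b+d+e)/4)
v=b-a; print("yaw",np.degrees(np.arctan2(-v[0],v[1])))
A,B=f((236,397),.041),f((565,392),.041)
print("bar top back",f((402,335),.083)); L,R=f((573,288),.067),f((232,286),.067); print("dowels",L,R,(L+R)/2,np.linalg.norm(L-R),np.degrees(np.arctan2(-(L-R)[0],(L-R)[1])))
for q in blocks(c,.026,P): print(q)
E
```

```text
cover corners [544.3  -7.6] [589.3 240.7] [611.1 -20.8] [656.8 231.5] len 252.3447839762098 256.40549916099695 dep 68.09170287193594 68.1240779754119 mid [600.375 110.95 ]
yaw -10.272353207718648
bar top back [626.1 105.7]
dowels [619.6 221.5] [5.788e+02 1.000e-01] [599.2 110.8] 225.127963611809 -10.441427329282236
([104.0, 368.0], 872.1, -176.5, 89, 48, -38.4)
([330.0, 327.0], 843.5, 173.2, 68, 37, -33.8)
([315.0, 296.0], 787.5, 157.0, 44, 20, -72.9)
([28.0, 303.0], 733.6, -235.9, 66, 27, 0.8)
([480.0, 293.0], 825.4, 381.3, 42, 37, -38.1)
([399.0, 257.0], 745.7, 277.3, 77, 23, 45.3)
([449.0, 262.0], 764.9, 340.9, 109, 56, -26.6)
([256.0, 187.0], 617.5, 106.2, 66, 20, -10.7)
([158.0, 141.0], 543.0, 5.8, 34, 11, 83.2)
([455.0, 109.0], 565.2, 336.0, 39, 13, 25.9)
([30.0, 101.0], 481.8, -116.8, 128, 41, -10.7)
([490.0, 47.0], 509.3, 367.3, 40, 11, 8.5)
([300.0, 86.0], 510.1, 184.3, 153, 134, -5.0)
([189.0, 10.0], 427.2, 73.4, 31, 13, 55.9)
```

servo_tool(targets=[{"tx":-3,"ty":2,"tz":40,"spin":0.2},{"tx":0,"ty":0,"tz":40,"spin":0},{"tx":0,"ty":0,"tz":35,"spin":0},{"tx":0,"ty":0,"tz":17,"spin":0},{"tx":0,"ty":0,"tz":0,"spin":0}])

```text
time: 10.6
tcp_pos: [0.6004, 0.112, 0.0611]
orientation: [0.002, 0.09, 0.996, -0.001]
ft_force: [-0.7, -0.2, -0.3]
grip_width: 0.996
grip_force: 0.0
```

servo_tool(targets=[{"tx":0,"ty":0,"tz":0,"spin":0},{"tx":0,"ty":0,"tz":0,"spin":0},{"tx":0,"ty":0,"tz":0,"spin":0},{"tx":0,"ty":0,"tz":0,"spin":0},{"tx":0,"ty":0,"tz":0,"spin":0},{"tx":0,"ty":0,"tz":0,"spin":0},{"tx":0,"ty":0,"tz":0,"spin":0},{"tx":0,"ty":0,"tz":0,"spin":0}], claw=-1, newtons=40)

```text
time: 11.4
tcp_pos: [0.6026, 0.1101, 0.0637]
orientation: [0.005, 0.091, 0.996, -0.003]
ft_force: [-1.9, -5.4, 5.9]
grip_width: 0.178
grip_force: 40.7
```

```bash
python3 - <<'E'
from rig import r; from h import *
s=r.sense(); st(s); print(s["torque"],s["grip_force"])
E
```

```text
t 11.4 pos [602.6 110.1  63.7] yaw 169.55 tilt xy deg [ 0.56 -0.34] q [ 0.064  0.585 -0.243  0.733 -0.007  0.246] F [-1.9 -5.4  5.9] w 0.178
[-1.10589348  0.38219821 -0.02543998] 40.66590428352356
```

servo_tool(targets=[{"tx":0,"ty":0,"tz":-5,"spin":0},{"tx":0,"ty":0,"tz":0,"spin":0},{"tx":0,"ty":0,"tz":0,"spin":0}])

```text
time: 11.7
tcp_pos: [0.6019, 0.1103, 0.0675]
orientation: [0.004, 0.091, 0.996, -0.003]
ft_force: [0.5, -6.2, -1.2]
grip_width: 0.174
grip_force: 39.8
```

```bash
python3 - <<'E'
from rig import r; from h import *
s=r.sense(); st(s); print(s["torque"],s["grip_force"])
E
```

```text
t 11.7 pos [601.9 110.3  67.5] yaw 169.55 tilt xy deg [ 0.47 -0.34] q [ 0.064  0.58  -0.24   0.743 -0.006  0.246] F [ 0.5 -6.2 -1.2] w 0.174
[-1.34961494  0.01830854 -0.05652399] 39.79115545749664
```

servo_tool(targets=[{"tx":0,"ty":-1,"tz":-5,"spin":0},{"tx":0,"ty":0,"tz":-5,"spin":0},{"tx":0,"ty":0,"tz":0,"spin":0},{"tx":0,"ty":0,"tz":0,"spin":0}])

```text
time: 12.1
tcp_pos: [0.6018, 0.1103, 0.0778]
orientation: [0.004, 0.091, 0.996, -0.002]
ft_force: [-0.2, -5.4, -1.9]
grip_width: 0.173
grip_force: 39.7
```

```bash
python3 - <<'E'
from rig import r; from h import *
s=r.sense(); st(s); print(s["torque"],s["grip_force"])
E
```

```text
t 12.1 pos [601.8 110.3  77.8] yaw 169.6 tilt xy deg [ 0.5  -0.23] q [ 0.063  0.568 -0.232  0.763 -0.005  0.244] F [-0.2 -5.4 -1.9] w 0.173
[-1.4381907  -0.05181774 -0.09013696] 39.72407341003418
```

servo_tool(targets=[{"tx":0,"ty":-2,"tz":0,"spin":0},{"tx":0,"ty":0,"tz":-5,"spin":0},{"tx":0,"ty":0,"tz":0,"spin":0},{"tx":0,"ty":0,"tz":0,"spin":0}])

```text
time: 12.5
tcp_pos: [0.6016, 0.1099, 0.083]
orientation: [0.005, 0.09, 0.996, 0.0]
ft_force: [0.2, -0.3, -2.4]
grip_width: 0.174
grip_force: 39.7
```

```bash
python3 - <<'E'
from rig import r; from h import *
s=r.sense(); st(s); print(s["torque"],s["grip_force"])
E
```

```text
t 12.5 pos [601.6 109.9  83. ] yaw 169.66 tilt xy deg [ 0.53 -0.03] q [ 0.061  0.561 -0.229  0.772 -0.001  0.241] F [ 0.2 -0.3 -2.4] w 0.174
[-0.0438144  -0.09592185 -0.05568513] 39.67949151992798
```

servo_tool(targets=[{"tx":0,"ty":0,"tz":-10,"spin":0},{"tx":0,"ty":0,"tz":-25,"spin":0},{"tx":0,"ty":0,"tz":-25,"spin":0},{"tx":0,"ty":0,"tz":0,"spin":-5.2},{"tx":0,"ty":0,"tz":0,"spin":-5.2}])

```text
time: 13.0
tcp_pos: [0.6016, 0.1099, 0.1444]
orientation: [0.005, -0.002, 1.0, -0.0]
ft_force: [-0.3, 0.7, -4.0]
grip_width: 0.177
grip_force: 39.7
```

servo_tool(targets=[{"tx":20,"ty":-2,"tz":0,"spin":0},{"tx":40,"ty":-4,"tz":0,"spin":0},{"tx":40,"ty":-4,"tz":0,"spin":0},{"tx":45,"ty":-4,"tz":0,"spin":0},{"tx":45,"ty":-4,"tz":0,"spin":0},{"tx":45,"ty":-4,"tz":0,"spin":0},{"tx":40,"ty":-4,"tz":0,"spin":0},{"tx":36,"ty":-4,"tz":0,"spin":0}])

```text
time: 13.8
tcp_pos: [0.2876, 0.0795, 0.1402]
orientation: [0.004, -0.001, 1.0, -0.001]
ft_force: [-0.1, 0.3, -2.0]
grip_width: 0.178
grip_force: 39.7
```

servo_tool(targets=[{"tx":0,"ty":0,"tz":40,"spin":0},{"tx":0,"ty":0,"tz":40,"spin":0},{"tx":0,"ty":0,"tz":25,"spin":0},{"tx":0,"ty":0,"tz":0,"spin":0},{"tx":0,"ty":0,"tz":0,"spin":0}])

```text
time: 14.3
tcp_pos: [0.2907, 0.0792, 0.0354]
orientation: [0.004, -0.0, 1.0, -0.001]
ft_force: [0.5, 0.6, -3.0]
grip_width: 0.175
grip_force: 39.8
```

```bash
python3 - <<'E'
from rig import r; from h import *
s=r.sense(); st(s); plan(s,290,80,22.5,180)
c=r.read_camera("scene"); cv2.imwrite("pics/s2.png",cv2.resize(c["pixels"][150:360,100:400,::-1],(800,560),interpolation=cv2.INTER_CUBIC))
E
```

```text
t 14.3 pos [290.7  79.2  35.4] yaw -179.96 tilt xy deg [ 0.43 -0.09] q [ 0.021  0.176 -1.053  0.334 -0.002  0.02 ] F [ 0.5  0.6 -3. ] w 0.175
pos [290.7  79.2  35.4] yaw -179.96 -> t [ 0.8  0.8 12.9] spin 0.04
```

View pics/s2.png

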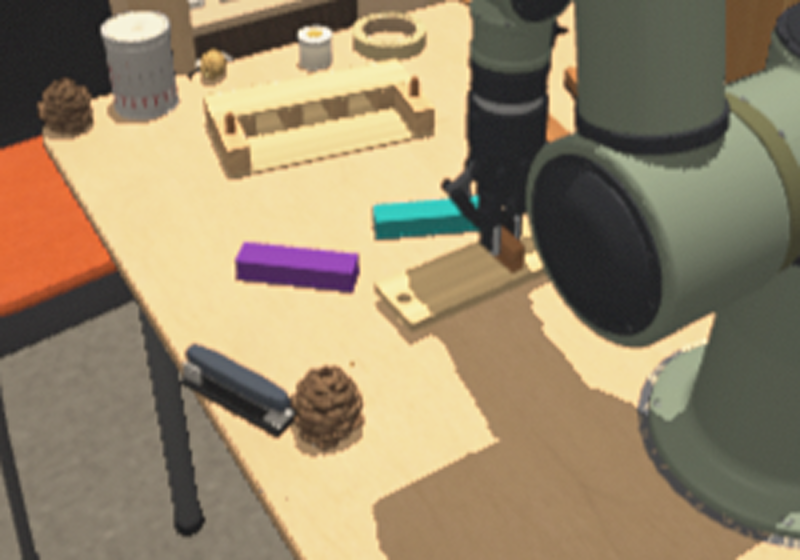

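The case is open and empty, and the cover is level and clear of the purple block. I lower it and release.

servo_tool(targets=[{"tx":0,"ty":0,"tz":10,"spin":0},{"tx":0,"ty":0,"tz":2,"spin":0},{"tx":0,"ty":0,"tz":0,"spin":0},{"tx":0,"ty":0,"tz":0,"spin":0},{"tx":0,"ty":0,"tz":0,"spin":0}])

```text
time: 14.85
tcp_pos: [0.2914, 0.079, 0.0234]
orientation: [0.005, -0.0, 1.0, -0.001]
ft_force: [0.4, 0.1, -3.0]
grip_width: 0.174
grip_force: 39.8
```

servo_tool(targets=[{"tx":0,"ty":0,"tz":1,"spin":0},{"tx":0,"ty":0,"tz":0,"spin":0},{"tx":0,"ty":0,"tz":0,"spin":0}])

```text
time: 15.15
tcp_pos: [0.2913, 0.079, 0.0226]
orientation: [0.005, -0.0, 1.0, -0.001]
ft_force: [-2.9, -0.2, 15.2]
grip_width: 0.18
grip_force: 42.3
```

```bash
python3 - <<'E'
from rig import r; from h import *
s=r.sense(); st(s); print(s["torque"])
E
```

```text
t 15.2 pos [291.3  79.   22.6] yaw -179.97 tilt xy deg [ 0.54 -0.11] q [ 0.021  0.211 -1.068  0.282 -0.002  0.02 ] F [-2.9 -0.2 15.2] w 0.18
[-0.00872964  0.65801581 -0.04299551]
```

servo_tool(targets=[{"tx":0,"ty":0,"tz":0,"spin":0},{"tx":0,"ty":0,"tz":0,"spin":0},{"tx":0,"ty":0,"tz":0,"spin":0},{"tx":0,"ty":0,"tz":0,"spin":0},{"tx":0,"ty":0,"tz":-10,"spin":0},{"tx":0,"ty":0,"tz":-40,"spin":0},{"tx":0,"ty":0,"tz":-40,"spin":4.4},{"tx":0,"ty":0,"tz":-40,"spin":4.4}], claw=0.2)

```text
time: 15.95
tcp_pos: [0.289, 0.0792, 0.1532]
orientation: [0.004, 0.078, 0.997, -0.001]
ft_force: [2.1, -0.8, -1.0]
grip_width: 0.605
grip_force: 0.0
```

servo_tool(targets=[{"tx":-39,"ty":-32,"tz":0,"spin":0},{"tx":-39,"ty":-32,"tz":0,"spin":0},{"tx":-39,"ty":-32,"tz":0,"spin":0},{"tx":-39,"ty":-32,"tz":0,"spin":0},{"tx":-40,"ty":-33,"tz":0,"spin":0},{"tx":0,"ty":0,"tz":0,"spin":0},{"tx":0,"ty":0,"tz":0,"spin":0}])

```text
time: 16.65
tcp_pos: [0.4562, -0.1076, 0.1528]
orientation: [0.003, 0.077, 0.997, -0.0]
ft_force: [-1.1, 1.0, -1.2]
grip_width: 0.597
grip_force: 0.0
```

```bash
cat >> h.py <<'E'
def look(r,name,save=None):
    s=r.sense(); c=r.read_camera(name)
    if save: cv2.imwrite(save,cv2.resize(c["pixels"][:,:,::-1],(800,600),interpolation=cv2.INTER_CUBIC))
    bl=[q for q in blocks(c,.026,(s["tcp_pos"],s["orientation"])) if 85<q[3]<160 and 22<q[4]<60]
    for q in bl: print(name,q)
E
python3 - <<'E'
from rig import r; from h import *
s=r.sense(); st(s); look(r,"wrist","pics/w3.png"); look(r,"top")
E
```

```text
t 16.6 pos [ 456.2 -107.6  152.8] yaw 171.13 tilt xy deg [ 0.39 -0.06] q [-0.39   0.247 -0.523  0.795  0.002 -0.236] F [-1.1  1.  -1.2] w 0.597
wrist ([171.0, 229.0], 493.6, -210.7, 125, 35, -18.6)
wrist ([67.0, 214.0], 469.6, -309.8, 120, 46, 22.9)
top ([360.0, 203.0], 471.5, -311.8, 120, 36, 22.8)
```

View pics/w3.png

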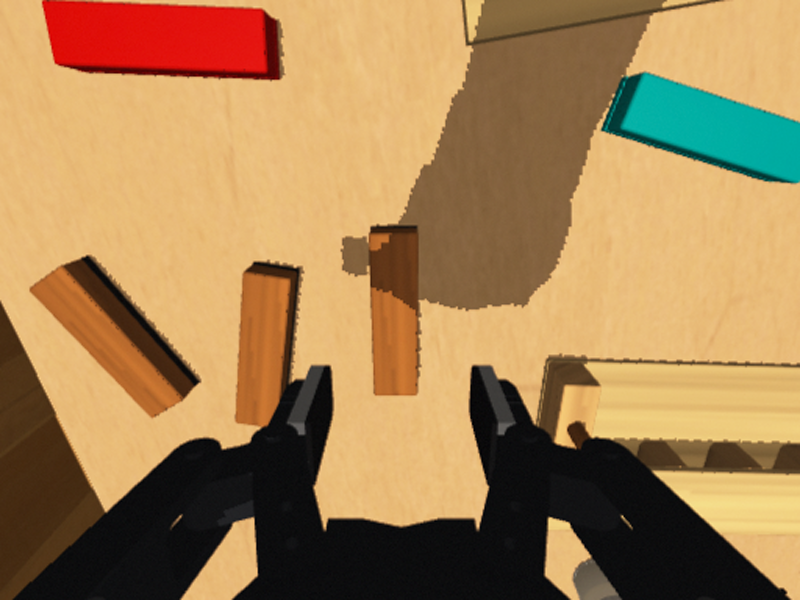

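```bash
cat >> h.py <<'E'
def quad(r,pts,z=.026,s=None):
    s=s or r.sense(); c=r.read_camera("wrist"); u=(np.array(pts)+.5)*.64-.5
    w=ray(c,u,z,(s["tcp_pos"],s["orientation"]))*1000; (x,y),(a,b),t=cv2.minAreaRect(w.astype(np.float32))
    if a<b: a,b,t=b,a,t+90
    m=w.mean(0); print("centre",m.round(1),"size",round(a),round(b),"yaw",round((t+90)%180-90,1)); return m
E
python3 - <<'E'
from rig import r; from h import *
m=quad(r,[(370,235),(418,234),(418,394),(374,394)])
y=np.radians(-8.8); g=m-22*np.array([np.cos(y),np.sin(y)]); plan(r.sense(),*g,4,171.2)
E
```

```text
centre [ 481.5 -113.5] size 118 32 yaw -7.9
pos [ 455.1 -105.9  153.3] yaw 171.28 -> t [ -4.3  -3.5 149.3] spin 0.08
```

servo_tool(targets=[{"tx":-4,"ty":-3.5,"tz":45,"spin":0},{"tx":0,"ty":0,"tz":45,"spin":0},{"tx":0,"ty":0,"tz":35,"spin":0},{"tx":0,"ty":0,"tz":14,"spin":0},{"tx":0,"ty":0,"tz":0,"spin":0},{"tx":0,"ty":0,"tz":0,"spin":0}])

```text
time: 17.4
tcp_pos: [0.4608, -0.1106, 0.0153]
orientation: [0.004, 0.076, 0.997, -0.001]
ft_force: [-0.4, 0.7, 0.9]
grip_width: 0.596
grip_force: 0.0
```

```bash
python3 - <<'E'
from rig import r; from h import *
s=r.sense(); st(s);plan(s,459.8,-110,5,171.4)
E
```

```text
t 17.4 pos [ 460.8 -110.6   15.3] yaw 171.29 tilt xy deg [ 0.48 -0.1 ] q [-0.393  0.458 -0.659  0.446  0.002 -0.241] F [-0.4  0.7  0.9] w 0.596
pos [ 460.8 -110.6   15.3] yaw 171.29 -> t [ 1.2  0.5 10.3] spin -0.11
```

servo_tool(targets=[{"tx":0,"ty":0,"tz":5,"spin":0},{"tx":0,"ty":0,"tz":5,"spin":0},{"tx":0,"ty":0,"tz":0,"spin":0},{"tx":0,"ty":0,"tz":0,"spin":0}])

```text
time: 17.8
tcp_pos: [0.4613, -0.1115, 0.0049]
orientation: [0.004, 0.077, 0.997, -0.001]
ft_force: [-0.1, 0.3, -0.2]
grip_width: 0.601
grip_force: 0.0
```

servo_tool(targets=[{"tx":0,"ty":0,"tz":0,"spin":0},{"tx":0,"ty":0,"tz":0,"spin":0},{"tx":0,"ty":0,"tz":0,"spin":0},{"tx":0,"ty":0,"tz":0,"spin":0},{"tx":0,"ty":0,"tz":0,"spin":0},{"tx":0,"ty":0,"tz":0,"spin":0}], claw=-1, newtons=40)

```text
time: 18.4
tcp_pos: [0.4615, -0.1117, 0.0051]
orientation: [0.005, 0.077, 0.997, -0.001]
ft_force: [-1.2, -0.4, 5.1]
grip_width: 0.37
grip_force: 40.6
```

```bash
python3 - <<'E'
from rig import r; from h import *
s=r.sense(); st(s);print(s["torque"])
E
```

```text
t 18.4 pos [ 461.5 -111.7    5.1] yaw 171.22 tilt xy deg [ 0.52 -0.14] q [-0.394  0.477 -0.665  0.42   0.001 -0.241] F [-1.2 -0.4  5.1] w 0.37
[-0.03269666  0.21635377 -0.01008567]
```

servo_tool(targets=[{"tx":0,"ty":0,"tz":-15,"spin":0},{"tx":0,"ty":0,"tz":-35,"spin":0.8},{"tx":0,"ty":0,"tz":-40,"spin":0.8},{"tx":-8,"ty":37,"tz":0,"spin":0},{"tx":-8,"ty":37,"tz":0,"spin":0},{"tx":-8,"ty":37,"tz":0,"spin":0},{"tx":-8,"ty":37,"tz":0,"spin":0},{"tx":-8,"ty":37,"tz":0,"spin":0}])

```text
time: 19.2
tcp_pos: [0.5331, 0.065, 0.0946]
orientation: [0.004, 0.09, 0.996, -0.001]
ft_force: [0.5, -0.5, -0.9]
grip_width: 0.363
grip_force: 40.0
```

servo_tool(targets=[{"tx":0,"ty":0,"tz":0,"spin":0},{"tx":0,"ty":0,"tz":0,"spin":0},{"tx":0,"ty":0,"tz":0,"spin":0}])

```text
time: 19.5
tcp_pos: [0.5322, 0.0629, 0.0945]
orientation: [0.004, 0.091, 0.996, -0.001]
ft_force: [-0.2, -0.6, -1.4]
grip_width: 0.368
grip_force: 40.1
```

```bash
python3 - <<'E'
from rig import r; from h import *
s=r.sense(); st(s);plan(s,534.9,63.3,12.6,169.6)
c=r.read_camera("wrist"); cv2.imwrite("pics/w4.png",cv2.resize(c["pixels"][:,:,::-1],(800,600),interpolation=cv2.INTER_CUBIC))
E
```

```text
t 19.5 pos [532.2  62.9  94.5] yaw 169.59 tilt xy deg [ 0.4  -0.12] q [-0.019  0.429 -0.425  0.71  -0.002  0.163] F [-0.2 -0.6 -1.4] w 0.368
pos [532.2  62.9  94.5] yaw 169.59 -> t [-2.   0.9 81.9] spin -0.01
```

View pics/w4.png

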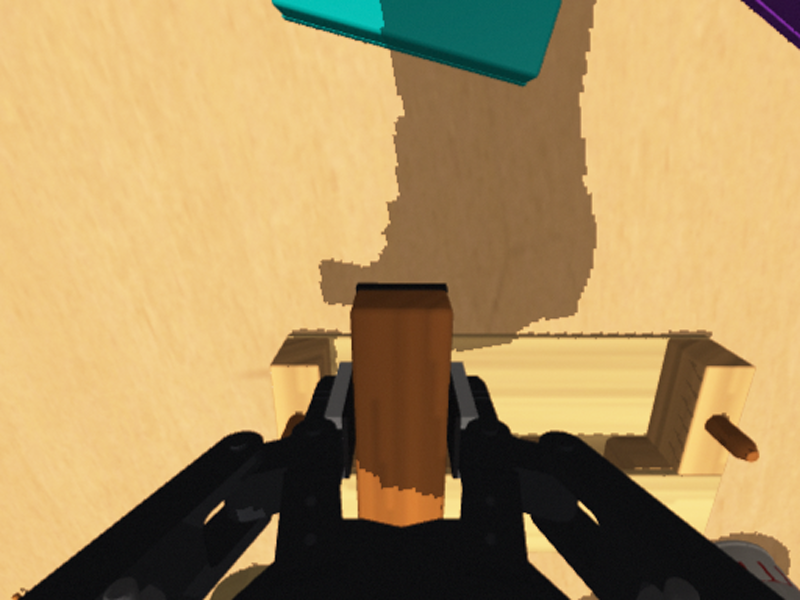

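```bash
python3 - <<'E'
from rig import r; from h import *
s=r.sense(); c=r.read_camera("wrist"); P=(s["tcp_pos"],s["orientation"])
w=ray(c,(np.array([(273,365),(323,365),(705,366),(753,366)])+.5)*.64-.5,.041,P)*1000
print(w.round(1)); e=np.array([.9836,-.1805]); v=w[3]-w[0]; print(np.linalg.norm(v),np.degrees(np.arctan2(-v[0],v[1])),"seat",(w[0]+w[3])/2+35*e,(w[1]+w[2])/2+35*e)
E
```

```text
[[542.5  -5.9]
 [547.1  19.6]
 [583.1 213.8]
 [587.6 238.1]]
248.15664001036342 -10.477041083553367 seat [599.46102615 109.81955743] [599.55697251 110.34508167]
```

servo_tool(targets=[{"tx":-2,"ty":1,"tz":30,"spin":0},{"tx":0,"ty":0,"tz":30,"spin":0},{"tx":0,"ty":0,"tz":15,"spin":0},{"tx":0,"ty":0,"tz":0,"spin":0},{"tx":0,"ty":0,"tz":0,"spin":0}])

```text
time: 20.1
tcp_pos: [0.5358, 0.0633, 0.0202]
orientation: [0.004, 0.091, 0.996, -0.001]
ft_force: [0.6, 0.3, -0.7]
grip_width: 0.365
grip_force: 40.1
```

```bash
python3 - <<'E'
from rig import r; from h import *
s=r.sense(); st(s);plan(s,534.9,63.3,12.6,169.6)
E
```

```text
t 20.1 pos [535.8  63.3  20.2] yaw 169.55 tilt xy deg [ 0.46 -0.11] q [-0.018  0.537 -0.482  0.543 -0.002  0.164] F [ 0.6  0.3 -0.7] w 0.365
pos [535.8  63.3  20.2] yaw 169.55 -> t [ 0.9 -0.1  7.6] spin -0.05
```

servo_tool(targets=[{"tx":0,"ty":0,"tz":4,"spin":0},{"tx":0,"ty":0,"tz":3.5,"spin":0},{"tx":0,"ty":0,"tz":0,"spin":0},{"tx":-8,"ty":0,"tz":0,"spin":0},{"tx":-8,"ty":0,"tz":0,"spin":0},{"tx":-8,"ty":0,"tz":0,"spin":0},{"tx":0,"ty":0,"tz":0,"spin":0}])

```text
time: 20.8
tcp_pos: [0.5617, 0.0588, 0.0129]
orientation: [0.006, 0.091, 0.996, -0.001]
ft_force: [1.6, -2.7, -1.1]
grip_width: 0.366
grip_force: 40.2
```

```bash
python3 - <<'E'
from rig import r; from h import *
s=r.sense(); st(s);plan(s,593.9,52.4,12.6,169.6); print(s["torque"])
E
```

```text
t 20.8 pos [561.7  58.8  12.9] yaw 169.57 tilt xy deg [ 0.62 -0.18] q [-0.025  0.581 -0.421  0.558 -0.003  0.157] F [ 1.6 -2.7 -1.1] w 0.366
pos [561.7  58.8  12.9] yaw 169.57 -> t [-32.8  -0.5   0.7] spin -0.03
[-0.52805811 -0.1924866  -0.20422473]
```

servo_tool(targets=[{"tx":-8,"ty":-0.5,"tz":0,"spin":0},{"tx":-8,"ty":0,"tz":0,"spin":0},{"tx":-8,"ty":0,"tz":0,"spin":0},{"tx":-5,"ty":0,"tz":0,"spin":0},{"tx":0,"ty":0,"tz":0,"spin":0},{"tx":0,"ty":0,"tz":0,"spin":0}])

```text
time: 21.4
tcp_pos: [0.589, 0.0536, 0.0131]
orientation: [0.005, 0.091, 0.996, -0.001]
ft_force: [1.0, -3.4, -1.3]
grip_width: 0.365
grip_force: 40.2
```

```bash
python3 - <<'E'
from rig import r; from h import *
s=r.sense(); st(s);plan(s,593.9,52.4,12.6,169.6); print(s["torque"])
E
```

```text
t 21.4 pos [589.   53.6  13.1] yaw 169.6 tilt xy deg [ 0.59 -0.14] q [-0.033  0.618 -0.345  0.598 -0.002  0.149] F [ 1.  -3.4 -1.3] w 0.365
pos [589.   53.6  13.1] yaw 169.6 -> t [-5.  -0.3  0.6] spin 0.0
[-0.59655866 -0.18882348 -0.1450325 ]
```

servo_tool(targets=[{"tx":-1.5,"ty":-0.3,"tz":0.8,"spin":0},{"tx":-1.5,"ty":0,"tz":0,"spin":0},{"tx":-1.5,"ty":0,"tz":0,"spin":0},{"tx":0,"ty":0,"tz":0,"spin":0},{"tx":0,"ty":0,"tz":0,"spin":0}])

```text
time: 21.9
tcp_pos: [0.5916, 0.0531, 0.0119]
orientation: [0.004, 0.09, 0.996, -0.0]
ft_force: [-3.5, -0.3, -1.5]
grip_width: 0.363
grip_force: 40.3
```

servo_tool(targets=[{"tx":-0.7,"ty":0,"tz":0,"spin":0},{"tx":0,"ty":0,"tz":0,"spin":0}])

```text
time: 22.1
tcp_pos: [0.5916, 0.0531, 0.0118]
orientation: [0.003, 0.09, 0.996, -0.0]
ft_force: [-5.7, -1.1, -0.1]
grip_width: 0.365
grip_force: 40.5
```

```bash
python3 - <<'E'
from rig import r; from h import *
s=r.sense(); st(s);plan(s,593.9,52.4,12.6,169.6); print(s["torque"])
E
```

```text
t 22.1 pos [591.6  53.1  11.8] yaw 169.64 tilt xy deg [ 0.34 -0.08] q [-0.034  0.626 -0.333  0.606 -0.001  0.147] F [-5.7 -1.1 -0.1] w 0.365
pos [591.6  53.1  11.8] yaw 169.64 -> t [-2.4 -0.2 -0.8] spin 0.04
[-0.17279189  1.02449057 -0.08537434]
```

servo_tool(targets=[{"tx":0,"ty":0,"tz":0,"spin":0},{"tx":0,"ty":0,"tz":0,"spin":0},{"tx":0,"ty":0,"tz":0,"spin":0},{"tx":0,"ty":0,"tz":0,"spin":0},{"tx":0,"ty":0,"tz":-10,"spin":0},{"tx":0,"ty":0,"tz":-40,"spin":0},{"tx":0,"ty":0,"tz":-45,"spin":0},{"tx":0,"ty":0,"tz":-45,"spin":0}], claw=0.08)

```text
time: 22.9
tcp_pos: [0.5927, 0.0529, 0.1547]
orientation: [0.005, 0.09, 0.996, -0.0]
ft_force: [1.3, 0.1, 0.4]
grip_width: 0.536
grip_force: 0.0
```

servo_tool(targets=[{"tx":5,"ty":-40,"tz":0,"spin":0},{"tx":5,"ty":-40,"tz":0,"spin":4},{"tx":5,"ty":-40,"tz":0,"spin":4},{"tx":5,"ty":-40,"tz":0,"spin":0},{"tx":5,"ty":-40,"tz":0,"spin":0},{"tx":5,"ty":-40,"tz":0,"spin":0},{"tx":5,"ty":-40,"tz":0,"spin":0},{"tx":0,"ty":0,"tz":0,"spin":0}], claw=0.3)

```text
time: 23.7
tcp_pos: [0.483, -0.2116, 0.1531]
orientation: [0.006, 0.163, 0.987, -0.002]
ft_force: [-0.8, 0.5, 0.3]
grip_width: 0.653
grip_force: 0.0
```

```bash
python3 - <<'E'
from rig import r; from h import *
s=r.sense(); st(s); look(r,"wrist","pics/w5.png")
E
```

```text
t 23.7 pos [ 483.  -211.6  153.1] yaw 161.27 tilt xy deg [ 0.63 -0.3 ] q [-0.554  0.343 -0.383  0.833  0.001 -0.227] F [-0.8  0.5  0.3] w 0.653
wrist ([141.0, 360.0], 688.4, -443.3, 104, 48, -51.3)
wrist ([462.0, 217.0], 606.6, -10.5, 143, 44, -11.0)
wrist ([161.0, 198.0], 471.0, -311.9, 120, 41, 22.6)
```

View pics/w5.png

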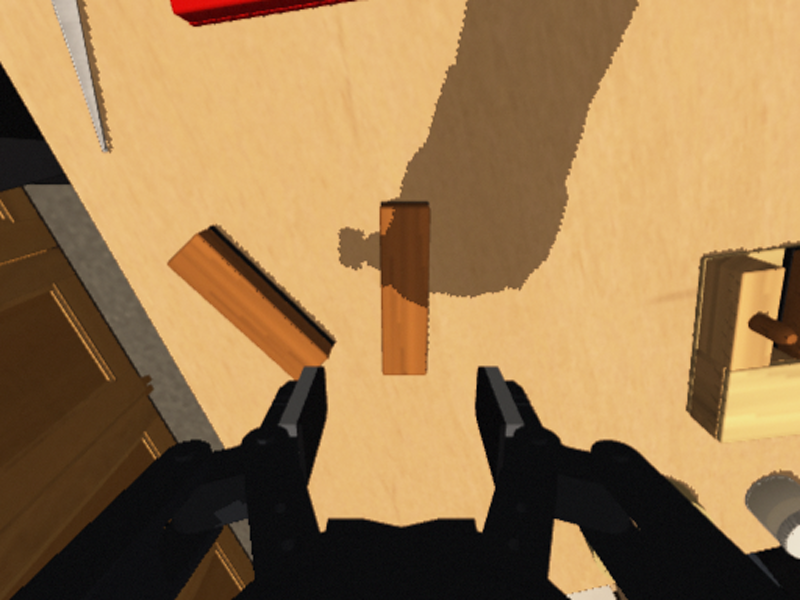

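```bash
python3 - <<'E'
from rig import r; from h import *
m=quad(r,[(380,208),(430,208),(427,375),(383,375)])
y=np.radians(-18.5); g=m-21*np.array([np.cos(y),np.sin(y)]); print(g); plan(r.sense(),*g,5,161.5)
E
```

```text
centre [ 496.  -210.3] size 119 32 yaw -18.4
[ 476.10452823 -203.59241837]
pos [ 484.  -208.3  152.8] yaw 161.49 -> t [ 10.7   1.8 147.7] spin -0.01
```

servo_tool(targets=[{"tx":12,"ty":0.7,"tz":45,"spin":0},{"tx":0,"ty":0,"tz":45,"spin":0},{"tx":0,"ty":0,"tz":35,"spin":0},{"tx":0,"ty":0,"tz":12,"spin":0},{"tx":0,"ty":0,"tz":0,"spin":0},{"tx":0,"ty":0,"tz":0,"spin":0}])

```text
time: 24.4
tcp_pos: [0.4748, -0.2029, 0.0159]
orientation: [0.005, 0.159, 0.987, -0.001]
ft_force: [0.9, -0.3, -0.2]
grip_width: 0.651
grip_force: 0.0
```

```bash
python3 - <<'E'
from rig import r; from h import *
s=r.sense(); st(s);plan(s,474.6,-204.3,5,161.5); look(r,"wrist")
E
```

```text
t 24.4 pos [ 474.8 -202.9   15.9] yaw 161.69 tilt xy deg [ 0.59 -0.16] q [-0.549  0.511 -0.55   0.499  0.003 -0.229] F [ 0.9 -0.3 -0.2] w 0.651
pos [ 474.8 -202.9   15.9] yaw 161.69 -> t [-0.1 -1.5 10.9] spin 0.19
```

servo_tool(targets=[{"tx":0,"ty":-1,"tz":5.5,"spin":0},{"tx":0,"ty":0,"tz":5.3,"spin":0},{"tx":0,"ty":0,"tz":0,"spin":0},{"tx":0,"ty":0,"tz":0,"spin":0}])

```text
time: 24.85
tcp_pos: [0.4731, -0.2037, 0.0039]
orientation: [0.004, 0.16, 0.987, -0.0]
ft_force: [-0.0, 0.7, 0.3]
grip_width: 0.649
grip_force: 0.0
```

servo_tool(targets=[{"tx":0,"ty":0,"tz":0,"spin":0},{"tx":0,"ty":0,"tz":0,"spin":0},{"tx":0,"ty":0,"tz":0,"spin":0},{"tx":0,"ty":0,"tz":0,"spin":0},{"tx":0,"ty":0,"tz":0,"spin":0},{"tx":0,"ty":0,"tz":0,"spin":0}], claw=-1)

```text
time: 25.45
tcp_pos: [0.4734, -0.2041, 0.0042]
orientation: [0.005, 0.16, 0.987, -0.001]
ft_force: [-0.8, -0.9, 5.4]
grip_width: 0.371
grip_force: 40.5
```

```bash
python3 - <<'E'
from rig import r; from h import *
s=r.sense(); st(s);plan(s,536,121.1,95,169.6)
E
```

```text
t 25.4 pos [ 473.4 -204.1    4.2] yaw 161.62 tilt xy deg [ 0.52 -0.15] q [-0.552  0.53  -0.558  0.473  0.003 -0.231] F [-0.8 -0.9  5.4] w 0.371
pos [ 473.4 -204.1    4.2] yaw 161.62 -> t [ 42.3 328.3 -91. ] spin -7.98
```

servo_tool(targets=[{"tx":0,"ty":0,"tz":-15,"spin":0},{"tx":0,"ty":0,"tz":-35,"spin":-4},{"tx":0,"ty":0,"tz":-40,"spin":-4},{"tx":-1,"ty":41.5,"tz":0,"spin":0},{"tx":-1,"ty":41.5,"tz":0,"spin":0},{"tx":-1,"ty":41.5,"tz":0,"spin":0},{"tx":-1,"ty":41.5,"tz":0,"spin":0},{"tx":-1,"ty":41.5,"tz":0,"spin":0}])

```text
time: 26.25
tcp_pos: [0.5143, 0.0015, 0.0934]
orientation: [0.004, 0.09, 0.996, -0.0]
ft_force: [0.5, 0.9, -1.2]
grip_width: 0.365
grip_force: 39.8
```

servo_tool(targets=[{"tx":-1,"ty":41.5,"tz":0,"spin":0},{"tx":-1,"ty":41.5,"tz":0,"spin":0},{"tx":-1,"ty":41.5,"tz":0,"spin":0},{"tx":0,"ty":0,"tz":0,"spin":0},{"tx":0,"ty":0,"tz":30,"spin":0},{"tx":0,"ty":0,"tz":20,"spin":0},{"tx":0,"ty":0,"tz":0,"spin":0},{"tx":0,"ty":0,"tz":0,"spin":0}])

```text
time: 27.05
tcp_pos: [0.5398, 0.121, 0.0435]
orientation: [0.003, 0.091, 0.996, -0.001]
ft_force: [0.8, -0.2, -2.2]
grip_width: 0.368
grip_force: 40.0
```

```bash
python3 - <<'E'
from rig import r; from h import *
s=r.sense(); st(s);plan(s,541.2,121.2,12,169.6)
E
```

```text
t 27.1 pos [539.8 121.   43.5] yaw 169.59 tilt xy deg [ 0.38 -0.12] q [ 0.088  0.523 -0.425  0.616 -0.003  0.27 ] F [ 0.8 -0.2 -2.2] w 0.368
pos [539.8 121.   43.5] yaw 169.59 -> t [-1.1  0.5 31.5] spin -0.01
```

servo_tool(targets=[{"tx":0,"ty":0.5,"tz":20,"spin":0},{"tx":0,"ty":0,"tz":12,"spin":0},{"tx":0,"ty":0,"tz":0,"spin":0},{"tx":-8,"ty":0,"tz":0,"spin":0},{"tx":-8,"ty":0,"tz":0,"spin":0},{"tx":-8,"ty":0,"tz":0,"spin":0},{"tx":0,"ty":0,"tz":0,"spin":0}])

```text
time: 27.75
tcp_pos: [0.567, 0.1173, 0.0128]
orientation: [0.006, 0.091, 0.996, -0.0]
ft_force: [-0.1, -0.5, -0.9]
grip_width: 0.365
grip_force: 40.1
```

```bash
python3 - <<'E'
from rig import r; from h import *
s=r.sense(); st(s);plan(s,602.2,110,11.7,169.6); print(s["torque"])
E
```

```text
t 27.8 pos [567.  117.3  12.8] yaw 169.59 tilt xy deg [ 0.66 -0.1 ] q [ 0.078  0.601 -0.381  0.577 -0.003  0.26 ] F [-0.1 -0.5 -0.9] w 0.365
pos [567.  117.3  12.8] yaw 169.59 -> t [-36.   -0.8   1.6] spin -0.01
[0.00059234 0.01171494 0.04816054]
```

servo_tool(targets=[{"tx":-8,"ty":-0.4,"tz":0.7,"spin":0},{"tx":-8,"ty":0,"tz":0,"spin":0},{"tx":-8,"ty":0,"tz":0,"spin":0},{"tx":-5,"ty":0,"tz":0,"spin":0},{"tx":0,"ty":0,"tz":0,"spin":0},{"tx":0,"ty":0,"tz":0,"spin":0}])

```text
time: 28.35
tcp_pos: [0.5927, 0.1119, 0.0114]
orientation: [0.004, 0.09, 0.996, -0.001]
ft_force: [0.3, 0.3, -1.2]
grip_width: 0.372
grip_force: 40.1
```

servo_tool(targets=[{"tx":-1.5,"ty":0,"tz":0.7,"spin":0},{"tx":-1.5,"ty":0,"tz":0,"spin":0},{"tx":0,"ty":0,"tz":0,"spin":0},{"tx":0,"ty":0,"tz":0,"spin":0}])

```text
time: 28.75
tcp_pos: [0.5959, 0.1114, 0.011]
orientation: [0.004, 0.09, 0.996, -0.001]
ft_force: [-0.5, 0.4, -2.0]
grip_width: 0.363
grip_force: 40.1
```

```bash
python3 - <<'E'
from rig import r; from h import *
s=r.sense(); st(s);plan(s,602.2,110,11.7,169.6); print(s["torque"])
E
```

```text
t 28.8 pos [595.9 111.4  11. ] yaw 169.63 tilt xy deg [ 0.49 -0.11] q [ 0.064  0.643 -0.301  0.618 -0.002  0.245] F [-0.5  0.4 -2. ] w 0.363
pos [595.9 111.4  11. ] yaw 169.63 -> t [-6.5 -0.3 -0.7] spin 0.03
[-0.00991963  0.04607603  0.06478869]
```

servo_tool(targets=[{"tx":-1.5,"ty":0,"tz":0,"spin":0},{"tx":-1.5,"ty":0,"tz":0,"spin":0},{"tx":-1,"ty":0,"tz":0,"spin":0},{"tx":0,"ty":0,"tz":0,"spin":0},{"tx":0,"ty":0,"tz":0,"spin":0}])

```text
time: 29.25
tcp_pos: [0.5998, 0.1107, 0.0109]
orientation: [0.004, 0.09, 0.996, -0.001]
ft_force: [0.8, -0.1, -0.4]
grip_width: 0.367
grip_force: 40.1
```

servo_tool(targets=[{"tx":-0.7,"ty":0,"tz":0,"spin":0},{"tx":0,"ty":0,"tz":0,"spin":0}])

```text
time: 29.45
tcp_pos: [0.6005, 0.1106, 0.0109]
orientation: [0.004, 0.09, 0.996, -0.001]
ft_force: [-0.4, 0.5, -0.6]
grip_width: 0.365
grip_force: 40.1
```

servo_tool(targets=[{"tx":-0.7,"ty":0,"tz":0,"spin":0},{"tx":0,"ty":0,"tz":0,"spin":0}])

```text
time: 29.65
tcp_pos: [0.6005, 0.1105, 0.0108]
orientation: [0.004, 0.09, 0.996, -0.001]
ft_force: [-2.0, 0.2, 0.7]
grip_width: 0.364
grip_force: 40.2
```

servo_tool(targets=[{"tx":-1,"ty":0,"tz":0,"spin":0},{"tx":0,"ty":0,"tz":0,"spin":0}])

```text
time: 29.85
tcp_pos: [0.6005, 0.1105, 0.0106]
orientation: [0.003, 0.09, 0.996, -0.001]
ft_force: [-5.0, 0.6, 2.1]
grip_width: 0.367
grip_force: 40.4
```

servo_tool(targets=[{"tx":0,"ty":0,"tz":0,"spin":0},{"tx":0,"ty":0,"tz":0,"spin":0},{"tx":0,"ty":0,"tz":0,"spin":0},{"tx":0,"ty":0,"tz":0,"spin":0},{"tx":0,"ty":0,"tz":-10,"spin":0},{"tx":0,"ty":0,"tz":-40,"spin":0},{"tx":0,"ty":0,"tz":-45,"spin":0},{"tx":0,"ty":0,"tz":-45,"spin":0}], claw=0.08)

```text
time: 30.65
tcp_pos: [0.6007, 0.1105, 0.153]
orientation: [0.004, 0.09, 0.996, -0.001]
ft_force: [1.0, -0.5, 0.4]
grip_width: 0.539
grip_force: 0.0
```

```bash
python3 - <<'E'
from rig import r; from h import *
s=r.sense(); st(s);look(r,"top"); plan(s,452,-320,150,202.8)
E
```

```text
t 30.6 pos [600.7 110.5 153. ] yaw 169.62 tilt xy deg [ 0.48 -0.11] q [ 0.062  0.49  -0.15   0.923 -0.002  0.243] F [ 1.  -0.5  0.4] w 0.539
top ([360.0, 203.0], 471.4, -312.0, 119, 36, 22.2)
pos [600.7 110.5 153. ] yaw 169.62 -> t [  68.7 -450.2    2.6] spin -33.18
```

servo_tool(targets=[{"tx":7,"ty":-45,"tz":0,"spin":0},{"tx":7,"ty":-45,"tz":0,"spin":0},{"tx":7,"ty":-45,"tz":0,"spin":0},{"tx":7,"ty":-45,"tz":0,"spin":0},{"tx":7,"ty":-45,"tz":0,"spin":0},{"tx":7,"ty":-45,"tz":0,"spin":0},{"tx":7,"ty":-45,"tz":0,"spin":0},{"tx":7,"ty":-45,"tz":0,"spin":0}], claw=0.3)

```text
time: 31.5
tcp_pos: [0.4805, -0.2353, 0.1514]
orientation: [0.005, 0.09, 0.996, -0.001]
ft_force: [0.6, 0.8, -0.9]
grip_width: 0.649
grip_force: 0.0
```

servo_tool(targets=[{"tx":7,"ty":-45,"tz":0,"spin":0},{"tx":6,"ty":-45,"tz":0,"spin":0},{"tx":0,"ty":0,"tz":0,"spin":-8.3},{"tx":0,"ty":0,"tz":0,"spin":-8.3},{"tx":0,"ty":0,"tz":0,"spin":-8.3},{"tx":0,"ty":0,"tz":0,"spin":-8.3},{"tx":0,"ty":0,"tz":0,"spin":0},{"tx":0,"ty":0,"tz":0,"spin":0}])

```text
time: 32.3
tcp_pos: [0.4522, -0.3198, 0.1509]
orientation: [0.004, -0.196, 0.981, -0.002]
ft_force: [0.1, -0.9, -0.0]
grip_width: 0.651
grip_force: 0.0
```

servo_tool(targets=[{"tx":0,"ty":0,"tz":0,"spin":0},{"tx":0,"ty":0,"tz":0,"spin":0}])

```text
time: 32.5
tcp_pos: [0.4522, -0.3196, 0.1507]
orientation: [0.004, -0.197, 0.98, -0.002]
ft_force: [-0.1, -0.3, 0.4]
grip_width: 0.652
grip_force: 0.0
```

```bash
python3 - <<'E'
from rig import r; from h import *
s=r.sense(); st(s); look(r,"wrist","pics/w6.png"); plan(s,451.8,-320,150,-157.5)
E
```

```text
t 32.5 pos [ 452.2 -319.6  150.7] yaw -157.24 tilt xy deg [ 0.5  -0.12] q [-0.751  0.394 -0.312  0.857  0.004 -1.148] F [-0.1 -0.3  0.4] w 0.652
pos [ 452.2 -319.6  150.7] yaw -157.24 -> t [ 0.5 -0.2  0.6] spin 0.26
```

View pics/w6.png

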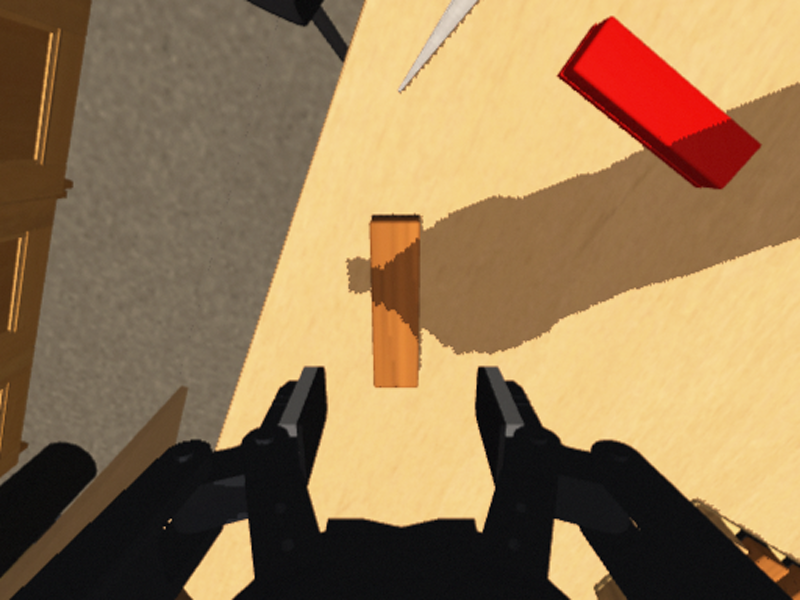

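The third block is aligned with the tool. Its top-face corners are (370,221), (420,221), (418,387) and (374,387).

```bash
python3 - <<'E'
from rig import r; from h import *
m=quad(r,[(370,221),(420,221),(418,387),(374,387)])
y=np.radians(22.6); g=m-21*np.array([np.cos(y),np.sin(y)]); print(g); plan(r.sense(),*g,4.5,-157.4)
E
```

```text
centre [ 471.5 -315.4] size 119 32 yaw 23.0
[ 452.11061997 -323.43461835]
pos [ 452.1 -319.6  150.5] yaw -157.21 -> t [  2.5  -2.8 146. ] spin 0.19
```

servo_tool(targets=[{"tx":2,"ty":-2.5,"tz":45,"spin":0},{"tx":0,"ty":0,"tz":45,"spin":0},{"tx":0,"ty":0,"tz":35,"spin":0},{"tx":0,"ty":0,"tz":10,"spin":0},{"tx":0,"ty":0,"tz":0,"spin":0},{"tx":0,"ty":0,"tz":0,"spin":0}])

```text
time: 33.2
tcp_pos: [0.4533, -0.3238, 0.0168]
orientation: [0.005, -0.198, 0.98, -0.003]
ft_force: [0.8, 0.1, 0.4]
grip_width: 0.65
grip_force: 0.0
```

```bash
python3 - <<'E'
from rig import r; from h import *
s=r.sense(); st(s);plan(s,452.1,-323,4.5,-157.2)
E
```

```text
t 33.2 pos [ 453.3 -323.8   16.8] yaw -157.18 tilt xy deg [ 0.57 -0.18] q [-0.755  0.565 -0.438  0.558  0.004 -1.154] F [0.8 0.1 0.4] w 0.65
pos [ 453.3 -323.8   16.8] yaw -157.18 -> t [ 0.8  1.3 12.3] spin 0.02
```

servo_tool(targets=[{"tx":0,"ty":1,"tz":6,"spin":0},{"tx":0,"ty":0,"tz":6,"spin":0},{"tx":0,"ty":0,"tz":0,"spin":0},{"tx":0,"ty":0,"tz":0,"spin":0}])

```text
time: 33.6
tcp_pos: [0.4521, -0.3221, 0.0037]
orientation: [0.004, -0.198, 0.98, -0.002]
ft_force: [0.6, 1.3, -0.2]
grip_width: 0.652
grip_force: 0.0
```

servo_tool(targets=[{"tx":0,"ty":0,"tz":0,"spin":0},{"tx":0,"ty":0,"tz":0,"spin":0},{"tx":0,"ty":0,"tz":0,"spin":0},{"tx":0,"ty":0,"tz":0,"spin":0},{"tx":0,"ty":0,"tz":0,"spin":0},{"tx":0,"ty":0,"tz":0,"spin":0}], claw=-1)

```text
time: 34.2
tcp_pos: [0.4525, -0.3226, 0.004]
orientation: [0.004, -0.198, 0.98, -0.002]
ft_force: [-1.2, 0.1, 5.4]
grip_width: 0.367
grip_force: 40.9
```

```bash
python3 - <<'E'
from rig import r; from h import *
s=r.sense(); st(s); print(s["torque"])
E
```

```text
t 34.2 pos [ 452.5 -322.6    4. ] yaw -157.18 tilt xy deg [ 0.54 -0.16] q [-0.755  0.583 -0.45   0.529  0.004 -1.153] F [-1.2  0.1  5.4] w 0.367
[0.0332939  0.05515842 0.01392282]
```

servo_tool(targets=[{"tx":0,"ty":0,"tz":-15,"spin":0},{"tx":0,"ty":0,"tz":-35,"spin":8.3},{"tx":0,"ty":0,"tz":-40,"spin":8.3},{"tx":0,"ty":0,"tz":0,"spin":8.3},{"tx":0,"ty":0,"tz":0,"spin":8.3},{"tx":0,"ty":30,"tz":0,"spin":0},{"tx":0,"ty":45,"tz":0,"spin":0},{"tx":0,"ty":45,"tz":0,"spin":0}])

```text
time: 35.0
tcp_pos: [0.4723, -0.2027, 0.0928]
orientation: [0.004, 0.091, 0.996, -0.0]
ft_force: [1.0, 0.0, -1.3]
grip_width: 0.368
grip_force: 40.1
```

servo_tool(targets=[{"tx":0,"ty":45,"tz":0,"spin":0},{"tx":0,"ty":45,"tz":0,"spin":0},{"tx":-1,"ty":45,"tz":0,"spin":0},{"tx":-1,"ty":45,"tz":0,"spin":0},{"tx":-1,"ty":45,"tz":0,"spin":0},{"tx":-1,"ty":45,"tz":0,"spin":0},{"tx":-1,"ty":45,"tz":0,"spin":0},{"tx":0,"ty":45,"tz":0,"spin":0}])

```text
time: 35.8
tcp_pos: [0.5421, 0.1512, 0.0928]
orientation: [0.004, 0.09, 0.996, -0.001]
ft_force: [0.7, -0.5, -1.5]
grip_width: 0.367
grip_force: 40.1
```

servo_tool(targets=[{"tx":0,"ty":30,"tz":0,"spin":0},{"tx":0,"ty":0,"tz":0,"spin":0},{"tx":0,"ty":0,"tz":30,"spin":0},{"tx":0,"ty":0,"tz":20,"spin":0},{"tx":0,"ty":0,"tz":0,"spin":0},{"tx":0,"ty":0,"tz":0,"spin":0}])

```text
time: 36.4
tcp_pos: [0.5478, 0.178, 0.043]
orientation: [0.003, 0.091, 0.996, -0.001]
ft_force: [0.8, -0.2, -1.5]
grip_width: 0.364
grip_force: 40.2
```

```bash
python3 - <<'E'
from rig import r; from h import *
s=r.sense(); st(s);plan(s,550,178.7,11.5,169.6)
E
```

```text
t 36.4 pos [547.8 178.   43. ] yaw 169.58 tilt xy deg [ 0.38 -0.14] q [ 0.188  0.558 -0.362  0.645 -0.004  0.37 ] F [ 0.8 -0.2 -1.5] w 0.364
pos [547.8 178.   43. ] yaw 169.58 -> t [-1.9  1.1 31.6] spin -0.02
```

servo_tool(targets=[{"tx":0,"ty":1,"tz":20,"spin":0},{"tx":0,"ty":0,"tz":12,"spin":0},{"tx":0,"ty":0,"tz":0,"spin":0},{"tx":-8,"ty":0,"tz":0,"spin":0},{"tx":-8,"ty":0,"tz":0,"spin":0},{"tx":-8,"ty":0,"tz":0,"spin":0},{"tx":0,"ty":0,"tz":0,"spin":0}])

```text
time: 37.1
tcp_pos: [0.5747, 0.1747, 0.0122]
orientation: [0.006, 0.091, 0.996, -0.001]
ft_force: [0.7, -1.7, -1.2]
grip_width: 0.367
grip_force: 40.3
```

```bash
python3 - <<'E'
from rig import r; from h import *
s=r.sense(); st(s);plan(s,611,167.5,11.5,169.6); print(s["torque"])
E
```

```text
t 37.1 pos [574.7 174.7  12.2] yaw 169.55 tilt xy deg [ 0.62 -0.15] q [ 0.174  0.633 -0.318  0.609 -0.004  0.357] F [ 0.7 -1.7 -1.2] w 0.367
pos [574.7 174.7  12.2] yaw 169.55 -> t [-37.   -0.5   1.1] spin -0.05
[-0.35682913 -0.15258542 -0.13758784]
```

servo_tool(targets=[{"tx":-8,"ty":-0.4,"tz":0.5,"spin":0},{"tx":-8,"ty":0,"tz":0,"spin":0},{"tx":-8,"ty":0,"tz":0,"spin":0},{"tx":-6,"ty":0,"tz":0,"spin":0},{"tx":0,"ty":0,"tz":0,"spin":0},{"tx":0,"ty":0,"tz":0,"spin":0}])

```text
time: 37.7
tcp_pos: [0.6031, 0.1688, 0.0116]
orientation: [0.005, 0.091, 0.996, -0.001]
ft_force: [1.0, -4.7, 0.6]
grip_width: 0.366
grip_force: 42.2
```

servo_tool(targets=[{"tx":-1.5,"ty":0,"tz":0.7,"spin":0},{"tx":-1.5,"ty":0,"tz":0,"spin":0},{"tx":0,"ty":0,"tz":0,"spin":0},{"tx":0,"ty":0,"tz":0,"spin":0}])

```text
time: 38.1
tcp_pos: [0.6049, 0.1687, 0.0108]
orientation: [0.004, 0.091, 0.996, -0.001]
ft_force: [-0.6, -5.0, 1.0]
grip_width: 0.365
grip_force: 42.1
```

servo_tool(targets=[{"tx":-1.2,"ty":0,"tz":0,"spin":0},{"tx":-1.2,"ty":0,"tz":0,"spin":0},{"tx":0,"ty":0,"tz":0,"spin":0}])

```text
time: 38.4
tcp_pos: [0.6063, 0.1685, 0.0102]
orientation: [0.003, 0.09, 0.996, -0.001]
ft_force: [-2.7, -4.3, 0.7]
grip_width: 0.36
grip_force: 42.2
```

```bash
python3 - <<'E'
from rig import r; from h import *
s=r.sense(); st(s);plan(s,611,167.5,11.5,169.6); print(s["torque"])
E
```

```text
t 38.4 pos [606.3 168.5  10.2] yaw 169.63 tilt xy deg [ 0.38 -0.12] q [ 0.155  0.679 -0.23   0.656 -0.003  0.336] F [-2.7 -4.3  0.7] w 0.36
pos [606.3 168.5  10.2] yaw 169.63 -> t [-4.8 -0.2 -1.2] spin 0.03
[-0.71023684  0.5805271  -0.12489452]
```

servo_tool(targets=[{"tx":0,"ty":-0.8,"tz":-0.5,"spin":0},{"tx":-1.2,"ty":0,"tz":0,"spin":0},{"tx":-1.2,"ty":0,"tz":0,"spin":0},{"tx":0,"ty":0,"tz":0,"spin":0},{"tx":0,"ty":0,"tz":0,"spin":0}])

```text
time: 38.9
tcp_pos: [0.6101, 0.1677, 0.0114]
orientation: [0.005, 0.09, 0.996, -0.0]
ft_force: [0.4, -0.9, -1.2]
grip_width: 0.368
grip_force: 41.9
```

servo_tool(targets=[{"tx":-1.2,"ty":0,"tz":0,"spin":0},{"tx":-1,"ty":0,"tz":0,"spin":0},{"tx":0,"ty":0,"tz":0,"spin":0}])

```text
time: 39.2
tcp_pos: [0.6122, 0.1672, 0.0115]
orientation: [0.005, 0.09, 0.996, -0.0]
ft_force: [-0.0, 0.0, -1.4]
grip_width: 0.367
grip_force: 41.9
```

```bash
python3 - <<'E'
from rig import r; from h import *
s=r.sense(); st(s);plan(s,611,167.5,11.5,169.6); print(s["torque"])
E
```

```text
t 39.2 pos [612.2 167.2  11.5] yaw 169.63 tilt xy deg [ 0.54 -0.08] q [ 0.152  0.683 -0.217  0.662 -0.003  0.333] F [-0.   0.  -1.4] w 0.367
pos [612.2 167.2  11.5] yaw 169.63 -> t [ 1.3  0.1 -0.1] spin 0.03
[-0.04829044  0.01558414  0.04886601]
```

servo_tool(targets=[{"tx":-1,"ty":0,"tz":0,"spin":0},{"tx":-1,"ty":0,"tz":0,"spin":0},{"tx":0,"ty":0,"tz":0,"spin":0}])

```text
time: 39.5
tcp_pos: [0.6139, 0.1666, 0.0113]
orientation: [0.004, 0.09, 0.996, -0.001]
ft_force: [-0.5, -0.3, -0.3]
grip_width: 0.364
grip_force: 41.9
```

servo_tool(targets=[{"tx":-0.8,"ty":0,"tz":0,"spin":0},{"tx":-0.8,"ty":0,"tz":0,"spin":0},{"tx":0,"ty":0,"tz":0,"spin":0}])

```text
time: 39.8
tcp_pos: [0.614, 0.1665, 0.011]
orientation: [0.003, 0.09, 0.996, -0.001]
ft_force: [-4.2, 1.3, 0.5]
grip_width: 0.367
grip_force: 42.1
```

```bash
python3 - <<'E'
from rig import r; from h import *
s=r.sense(); st(s); print(s["torque"])
E
```

```text
t 39.8 pos [614.  166.5  11. ] yaw 169.65 tilt xy deg [ 0.36 -0.09] q [ 0.15   0.688 -0.208  0.669 -0.003  0.331] F [-4.2  1.3  0.5] w 0.367
[0.14171429 0.74830834 0.04563092]
```

servo_tool(targets=[{"tx":-1,"ty":0,"tz":0,"spin":0},{"tx":0,"ty":0,"tz":0,"spin":0}])

```text
time: 40.0
tcp_pos: [0.614, 0.1664, 0.0107]
orientation: [0.002, 0.09, 0.996, -0.001]
ft_force: [-6.3, 1.6, 2.0]
grip_width: 0.366
grip_force: 42.2
```

servo_tool(targets=[{"tx":0,"ty":0,"tz":0,"spin":0},{"tx":0,"ty":0,"tz":0,"spin":0},{"tx":0,"ty":0,"tz":0,"spin":0},{"tx":0,"ty":0,"tz":0,"spin":0},{"tx":0,"ty":0,"tz":-10,"spin":0},{"tx":0,"ty":0,"tz":-40,"spin":0},{"tx":0,"ty":0,"tz":-45,"spin":0},{"tx":0,"ty":0,"tz":-45,"spin":0}], claw=0.08)

```text
time: 40.8
tcp_pos: [0.6159, 0.1663, 0.1532]
orientation: [0.005, 0.091, 0.996, -0.0]
ft_force: [1.7, 0.3, 0.1]
grip_width: 0.539
grip_force: 0.0
```

servo_tool(targets=[{"tx":15,"ty":-30,"tz":0,"spin":0},{"tx":15,"ty":-28,"tz":0,"spin":0},{"tx":0,"ty":0,"tz":0,"spin":0},{"tx":0,"ty":0,"tz":0,"spin":0},{"tx":0,"ty":0,"tz":0,"spin":0}])

```text
time: 41.3
tcp_pos: [0.5764, 0.1151, 0.1515]
orientation: [0.005, 0.09, 0.996, -0.0]
ft_force: [-0.3, 0.7, 0.9]
grip_width: 0.541
grip_force: 0.0
```

```bash
python3 - <<'E'
from rig import r; from h import *
s=r.sense(); st(s); c=r.read_camera("wrist"); cv2.imwrite("pics/w7.png",cv2.resize(c["pixels"][100:330,100:420,::-1],(800,575),interpolation=cv2.INTER_CUBIC))
np.savez("w7.npz",p=s["tcp_pos"],q=s["orientation"],K=c["K"],mount=c["mount"])
E
```

```text
t 41.3 pos [576.4 115.1 151.5] yaw 169.63 tilt xy deg [ 0.61 -0.09] q [ 0.073  0.45  -0.221  0.89  -0.002  0.254] F [-0.3  0.7  0.9] w 0.541
```

View pics/w7.png

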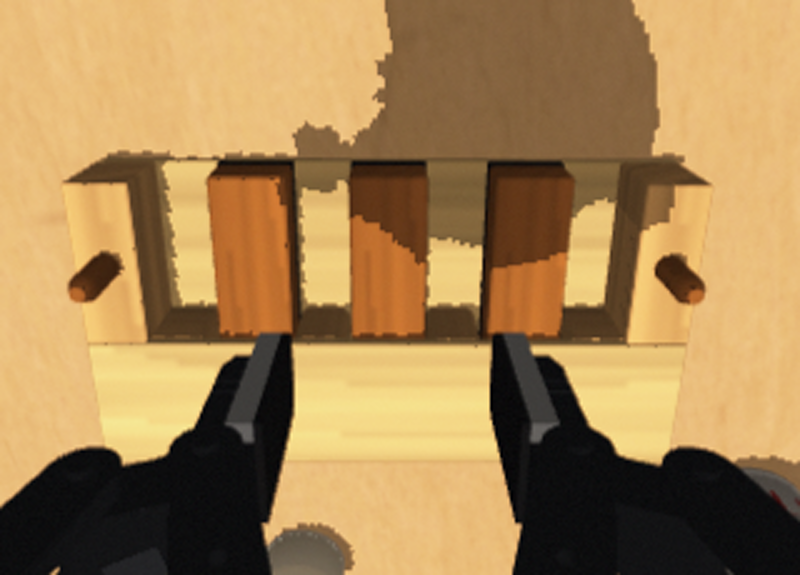

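```bash
cat > chk.py <<'E'
from h import *
d=np.load("w7.npz"); c=dict(K=d["K"],mount=d["mount"])
f=lambda u,z: ray(c,(np.array(u,float)+.5)*.4-.5+100,z,(d["p"],d["q"]))*1000
a=np.radians(-10.4); E=np.array([[np.cos(a),np.sin(a)],[-np.sin(a),np.cos(a)]]); seat=np.array([599.5,110.3])
g=lambda u,z:((f(u,z)-seat)@E.T-[30,0]).round(1).tolist()
print("walls",g([(64,183),(128,183),(640,184),(711,184)],.041))
print("floor front",g([(160,157),(320,157),(460,158)],.006))
for n,u in dict(right=[(208,178),(278,178)],mid=[(351,179),(428,179)],left=[(487,178),(574,179)]).items(): print(n,g(u,.032))
E
python3 chk.py
```

```text
walls [[-65.1, -124.9], [-65.2, -100.3], [-65.1, 96.8], [-65.2, 124.1]]
floor front [[-66.7, -99.0], [-66.8, -29.8], [-66.5, 30.7]]
right [[-64.7, -71.8], [-64.7, -44.0]]
mid [[-64.4, -15.0], [-64.4, 15.6]]
left [[-64.9, 39.1], [-64.5, 73.7]]
```

All three blocks are home, with front edges at x = −64.4 to −64.9 mm against −65. Now I fetch the cover with the recorded release pose.

servo_tool(targets=[{"tx":0,"ty":0,"tz":0,"spin":-5.2},{"tx":0,"ty":0,"tz":0,"spin":-5.2},{"tx":45,"ty":-6,"tz":0,"spin":0},{"tx":45,"ty":-6,"tz":0,"spin":0},{"tx":45,"ty":-6,"tz":0,"spin":0},{"tx":45,"ty":-6,"tz":0,"spin":0},{"tx":45,"ty":-6,"tz":0,"spin":0},{"tx":45,"ty":-6,"tz":0,"spin":0}])

```text
time: 42.15
tcp_pos: [0.3042, 0.0788, 0.1487]
orientation: [0.005, -0.001, 1.0, -0.001]
ft_force: [0.2, 0.2, 0.2]
grip_width: 0.54
grip_force: 0.0
```

servo_tool(targets=[{"tx":15,"ty":0,"tz":0,"spin":0},{"tx":0,"ty":0,"tz":40,"spin":0},{"tx":0,"ty":0,"tz":30,"spin":0},{"tx":0,"ty":0,"tz":0,"spin":0},{"tx":0,"ty":0,"tz":0,"spin":0},{"tx":0,"ty":0,"tz":0,"spin":0}])

```text
time: 42.75
tcp_pos: [0.292, 0.0787, 0.0797]
orientation: [0.005, -0.0, 1.0, -0.001]
ft_force: [-0.4, 0.6, -0.6]
grip_width: 0.539
grip_force: 0.0
```

```bash
python3 - <<'E'
from rig import r; from h import *
s=r.sense(); st(s); plan(s,291.3,79,22.8,-179.97); c=r.read_camera("wrist"); cv2.imwrite("pics/w8.png",cv2.resize(c["pixels"][:,:,::-1],(800,600),interpolation=cv2.INTER_CUBIC))
E
```

```text
t 42.8 pos [292.   78.7  79.7] yaw -179.95 tilt xy deg [ 0.58 -0.11] q [ 0.019  0.068 -0.996  0.496 -0.002  0.018] F [-0.4  0.6 -0.6] w 0.539
pos [292.   78.7  79.7] yaw -179.95 -> t [ 1.3  0.4 56.9] spin 0.02
```

View pics/w8.png

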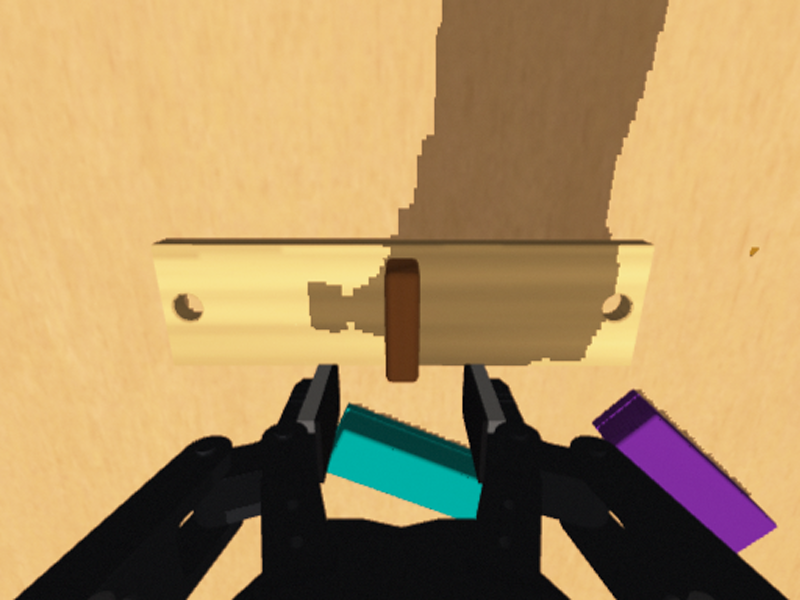

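servo_tool(targets=[{"tx":0.8,"ty":0.3,"tz":35,"spin":0},{"tx":0,"ty":0,"tz":17,"spin":0},{"tx":0,"ty":0,"tz":4,"spin":0},{"tx":0,"ty":0,"tz":0,"spin":0},{"tx":0,"ty":0,"tz":0,"spin":0}])

```text
time: 43.3
tcp_pos: [0.2913, 0.0787, 0.0235]
orientation: [0.005, -0.0, 1.0, -0.001]
ft_force: [-0.1, 0.4, 0.3]
grip_width: 0.536
grip_force: 0.0
```

```bash
python3 - <<'E'
from rig import r; from h import *
s=r.sense(); st(s); plan(s,291.3,79,22.8,-179.97)
c=r.read_camera("wrist"); q=s["orientation"]
w=ray(c,(np.array([(188,307),(616,307)])+.5)*.64-.5,.012,(np.array([.292,.0787,.0797]),q))*1000
print("holes",w.round(1),w.mean(0).round(1),np.linalg.norm(w[0]-w[1]).round(1))
E
```

```text
t 43.3 pos [291.3  78.7  23.5] yaw -179.97 tilt xy deg [ 0.58 -0.11] q [ 0.02   0.208 -1.068  0.285 -0.002  0.019] F [-0.1  0.4  0.3] w 0.536
pos [291.3  78.7  23.5] yaw -179.97 -> t [0.  0.3 0.7] spin -0.0
holes [[288.1 -33.2]
 [287.5 192.5]] [287.8  79.6] 225.7
```

servo_tool(targets=[{"tx":0,"ty":0,"tz":0.5,"spin":0},{"tx":0,"ty":0,"tz":0,"spin":0},{"tx":0,"ty":0,"tz":0,"spin":0},{"tx":0,"ty":0,"tz":0,"spin":0},{"tx":0,"ty":0,"tz":0,"spin":0},{"tx":0,"ty":0,"tz":0,"spin":0},{"tx":0,"ty":0,"tz":0,"spin":0}], claw=-1, newtons=40)

```text
time: 44.05
tcp_pos: [0.291, 0.0789, 0.0228]
orientation: [0.005, -0.0, 1.0, -0.001]
ft_force: [-1.9, 0.4, 9.0]
grip_width: 0.179
grip_force: 39.3
```

```bash
python3 - <<'E'
from rig import r; from h import *
s=r.sense(); st(s); print(s["torque"])
E
```

```text
t 44.0 pos [291.   78.9  22.8] yaw -179.97 tilt xy deg [ 0.57 -0.08] q [ 0.02   0.21  -1.069  0.282 -0.002  0.019] F [-1.9  0.4  9. ] w 0.179
[0.14808061 0.24972005 0.01662523]
```

servo_tool(targets=[{"tx":0,"ty":0,"tz":-10,"spin":0},{"tx":0,"ty":0,"tz":-30,"spin":0},{"tx":0,"ty":0,"tz":-40,"spin":0},{"tx":0,"ty":0,"tz":-40,"spin":0},{"tx":-20,"ty":2,"tz":0,"spin":0},{"tx":-40,"ty":4,"tz":0,"spin":0},{"tx":-45,"ty":4.5,"tz":0,"spin":0},{"tx":-45,"ty":4.5,"tz":0,"spin":0}])

```text
time: 44.85
tcp_pos: [0.4404, 0.0942, 0.1435]
orientation: [0.004, -0.0, 1.0, -0.001]
ft_force: [0.0, 0.3, -2.6]
grip_width: 0.175
grip_force: 40.0
```

servo_tool(targets=[{"tx":-45,"ty":4.5,"tz":0,"spin":0},{"tx":-45,"ty":4.5,"tz":0,"spin":0},{"tx":-40,"ty":4,"tz":0,"spin":0},{"tx":-30,"ty":3,"tz":0,"spin":0},{"tx":0,"ty":0,"tz":0,"spin":5.2},{"tx":0,"ty":0,"tz":0,"spin":5.1},{"tx":0,"ty":0,"tz":0,"spin":0},{"tx":0,"ty":0,"tz":0,"spin":0}])

```text
time: 45.65
tcp_pos: [0.5987, 0.11, 0.1443]
orientation: [0.004, 0.089, 0.996, -0.001]
ft_force: [0.2, -0.3, -2.4]
grip_width: 0.18
grip_force: 40.0
```

```bash
python3 - <<'E'
from rig import r; from h import *
s=r.sense(); st(s); plan(s,601.3,110,100,169.63)
E
```

```text
t 45.6 pos [598.7 110.  144.3] yaw 169.83 tilt xy deg [ 0.41 -0.11] q [ 0.062  0.495 -0.166  0.903 -0.002  0.239] F [ 0.2 -0.3 -2.4] w 0.18
pos [598.7 110.  144.3] yaw 169.83 -> t [-2.3  0.5 44.3] spin 0.2
```

servo_tool(targets=[{"tx":-2.3,"ty":0.5,"tz":20,"spin":0.2},{"tx":0,"ty":0,"tz":20,"spin":0},{"tx":0,"ty":0,"tz":6,"spin":0},{"tx":0,"ty":0,"tz":0,"spin":0},{"tx":0,"ty":0,"tz":0,"spin":0},{"tx":0,"ty":0,"tz":0,"spin":0}])

```text
time: 46.25
tcp_pos: [0.6029, 0.1101, 0.0999]
orientation: [0.005, 0.091, 0.996, -0.0]
ft_force: [0.2, 0.7, -2.3]
grip_width: 0.175
grip_force: 39.9
```

```bash
python3 - <<'E'
from rig import r; from h import *
s=r.sense(); st(s); plan(s,601.3,110,92,169.63)
E
```

```text
t 46.2 pos [602.9 110.1  99.9] yaw 169.54 tilt xy deg [ 0.6 -0.1] q [ 0.061  0.544 -0.209  0.808 -0.002  0.244] F [ 0.2  0.7 -2.3] w 0.175
pos [602.9 110.1  99.9] yaw 169.54 -> t [ 1.6 -0.4  7.9] spin -0.09
```

servo_tool(targets=[{"tx":1.6,"ty":-0.4,"tz":5,"spin":0},{"tx":0,"ty":0,"tz":5,"spin":0},{"tx":0,"ty":0,"tz":4,"spin":0},{"tx":0,"ty":0,"tz":0,"spin":0},{"tx":0,"ty":0,"tz":0,"spin":0}])

```text
time: 46.75
tcp_pos: [0.6004, 0.1099, 0.0845]
orientation: [0.004, 0.091, 0.996, -0.001]
ft_force: [0.3, 0.2, -2.3]
grip_width: 0.181
grip_force: 40.0
```

```bash
python3 - <<'E'
from rig import r; from h import *
s=r.sense(); st(s); plan(s,601.4,110,85,169.63);print(s["torque"])
E
```

```text
t 46.8 pos [600.4 109.9  84.5] yaw 169.52 tilt xy deg [ 0.47 -0.11] q [ 0.061  0.558 -0.229  0.776 -0.002  0.244] F [ 0.3  0.2 -2.3] w 0.181
pos [600.4 109.9  84.5] yaw 169.52 -> t [-0.9  0.3 -0.5] spin -0.11
[ 0.03616053 -0.01717806 -0.02591026]
```

servo_tool(targets=[{"tx":-0.8,"ty":0.2,"tz":3,"spin":0},{"tx":0,"ty":0,"tz":3,"spin":0},{"tx":0,"ty":0,"tz":0,"spin":0},{"tx":0,"ty":0,"tz":0,"spin":0}])

```text
time: 47.15
tcp_pos: [0.6012, 0.1099, 0.0785]
orientation: [0.004, 0.091, 0.996, -0.001]
ft_force: [-0.0, -0.7, -2.6]
grip_width: 0.172
grip_force: 40.0
```

```bash
python3 - <<'E'
from rig import r; from h import *
s=r.sense(); st(s); plan(s,601.4,110,64.5,169.63);print(s["torque"])
E
```

```text
t 47.1 pos [601.2 109.9  78.5] yaw 169.52 tilt xy deg [ 0.46 -0.11] q [ 0.061  0.566 -0.232  0.764 -0.002  0.244] F [-0.  -0.7 -2.6] w 0.172
pos [601.2 109.9  78.5] yaw 169.52 -> t [-0.   0.1 14. ] spin -0.11
[ 0.02227396 -0.04530067  0.01219929]
```

servo_tool(targets=[{"tx":0,"ty":0,"tz":4,"spin":0},{"tx":0,"ty":0,"tz":4,"spin":0},{"tx":0,"ty":0,"tz":3,"spin":0},{"tx":0,"ty":0,"tz":0,"spin":0},{"tx":0,"ty":0,"tz":0,"spin":0}])

```text
time: 47.65
tcp_pos: [0.6014, 0.1099, 0.0676]
orientation: [0.004, 0.091, 0.996, -0.001]
ft_force: [0.3, 0.4, -2.4]
grip_width: 0.179
grip_force: 40.0
```

servo_tool(targets=[{"tx":0,"ty":0,"tz":1.5,"spin":0},{"tx":0,"ty":0,"tz":1,"spin":0},{"tx":0,"ty":0,"tz":0,"spin":0},{"tx":0,"ty":0,"tz":0,"spin":0}])

```text
time: 48.05
tcp_pos: [0.6015, 0.1099, 0.0653]
orientation: [0.004, 0.091, 0.996, -0.001]
ft_force: [-0.4, 0.0, -3.9]
grip_width: 0.173
grip_force: 40.0
```

```bash
python3 - <<'E'
from rig import r; from h import *
s=r.sense(); st(s); print(s["torque"])
E
```

```text
t 48.0 pos [601.5 109.9  65.3] yaw 169.52 tilt xy deg [ 0.49 -0.11] q [ 0.061  0.582 -0.244  0.736 -0.002  0.244] F [-0.4  0.  -3.9] w 0.173
[-0.02669477  0.06816684 -0.01167793]
```

servo_tool(targets=[{"tx":0,"ty":0,"tz":0.7,"spin":0},{"tx":0,"ty":0,"tz":0.5,"spin":0},{"tx":0,"ty":0,"tz":0,"spin":0},{"tx":0,"ty":0,"tz":0,"spin":0}])

```text
time: 48.45
tcp_pos: [0.6016, 0.1099, 0.0641]
orientation: [0.004, 0.091, 0.996, -0.001]
ft_force: [-0.6, 0.7, -2.1]
grip_width: 0.18
grip_force: 40.0
```

servo_tool(targets=[{"tx":0,"ty":0,"tz":0.5,"spin":0},{"tx":0,"ty":0,"tz":0,"spin":0}])

```text
time: 48.65
tcp_pos: [0.6016, 0.1099, 0.0638]
orientation: [0.004, 0.091, 0.996, -0.001]
ft_force: [-1.3, -0.0, 0.7]
grip_width: 0.179
grip_force: 40.4
```

servo_tool(targets=[{"tx":0,"ty":0,"tz":0.4,"spin":0},{"tx":0,"ty":0,"tz":0,"spin":0}])

```text
time: 48.85
tcp_pos: [0.6016, 0.1099, 0.0638]
orientation: [0.005, 0.091, 0.996, -0.001]
ft_force: [-3.7, 0.1, 4.6]
grip_width: 0.177
grip_force: 41.0
```

Seated at z = 63.8 mm, the same height as at the start (63.7), with only about 5 N. I release, withdraw and check.

servo_tool(targets=[{"tx":0,"ty":0,"tz":0,"spin":0},{"tx":0,"ty":0,"tz":0,"spin":0},{"tx":0,"ty":0,"tz":0,"spin":0},{"tx":0,"ty":0,"tz":0,"spin":0},{"tx":0,"ty":0,"tz":-10,"spin":0},{"tx":0,"ty":0,"tz":-40,"spin":0},{"tx":0,"ty":0,"tz":-45,"spin":0},{"tx":0,"ty":0,"tz":-45,"spin":0}], claw=0.3)

```text
time: 49.65
tcp_pos: [0.6, 0.1102, 0.2052]
orientation: [0.004, 0.091, 0.996, -0.001]
ft_force: [0.8, -0.3, -0.1]
grip_width: 0.65
grip_force: 0.0
```

servo_tool(targets=[{"tx":45,"ty":-10,"tz":0,"spin":0},{"tx":45,"ty":-10,"tz":0,"spin":0},{"tx":45,"ty":-10,"tz":0,"spin":0},{"tx":0,"ty":0,"tz":0,"spin":0},{"tx":0,"ty":0,"tz":0,"spin":0}])

```text
time: 50.15
tcp_pos: [0.4617, 0.1053, 0.203]
orientation: [0.005, 0.091, 0.996, -0.0]
ft_force: [0.4, 0.0, 0.4]
grip_width: 0.653
grip_force: 0.0
```

```bash
python3 - <<'E'
from rig import r; from h import *
s=r.sense(); st(s); a=r.read_camera("scene")["pixels"][150:270,150:320,::-1]; b=r.read_camera("top")["pixels"][80:290,140:390,::-1]
cv2.imwrite("pics/end.png",np.hstack([cv2.resize(a,(400,282),interpolation=2),cv2.resize(b,(336,282),interpolation=2)]))
E
```

```text
t 50.1 pos [461.7 105.3 203. ] yaw 169.54 tilt xy deg [ 0.58 -0.1 ] q [ 0.07   0.201 -0.439  0.921 -0.003  0.252] F [0.4 0.  0.4] w 0.653
```

View pics/end.png

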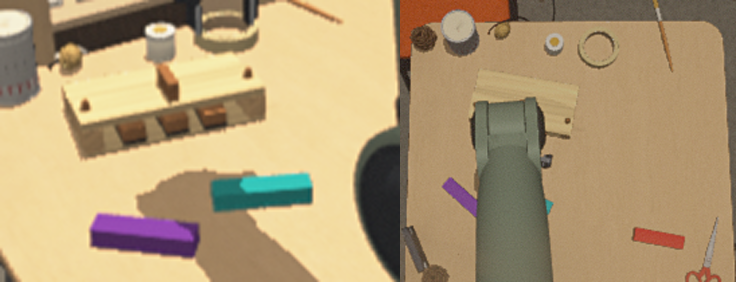

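The cover lies flat with both dowels showing through, at about (85,105) and (248,72). All three block ends sit flush under it, and no wooden block is left on the table.

```bash
python3 -c "
from rig import r
print(r.sign_off())"
```

```text
the job is handed in; nothing more can be done
None
```

The job is handed in: all three wooden blocks are fully home in their own sleeves with front ends flush to within 1 mm, and the cover lies flat back over both dowels after seating at about 5 N; I left the tape, jar, stapler and coloured look-alikes alone.

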